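Load the inspection turntable with a sensor module in build order

TASK

Set up the sensor module on the turntable: slide the black pallet flat under the blue hold-down bar, squarely and fully home against its stop, then lay the base board on the pallet's blue pad, stand the sensor board by its brass legs on the base board, and set the copper heat sink on the sensor board's metal can. Centre each part on the one below, with the long sides of pallet and boards in line, set it down gently, do not drop anything, and leave the grey heat sink, the solder spool, the capacitor box and the flux jar where they are.

Things in the scene. Friction and masses are not known exactly. Their poses are not given: they have to be found in the camera images.
- pallet_mid (a point): Loose pallet: flat matt black plate 130 long (x) x 60 wide (y) x 8 mm thick, about 0.13 kg, the same at both ends, with a blue pad 74 x 54 mm (flush, look only) in the middle of its top. Point at its centre, half-way up, 4 mm above its underside; z up. Can be gripped across its 60 mm width.
- base_board_mid (a point): Loose green base board 70 (x) x 50 (y) x 3 mm, lying flat, 0.04 kg. Flush along the middle of each long edge a black socket strip 26 x 6 x 8 mm high, 11 mm high in all there: grip across these (50 mm). Gold pads at x +-24, y +-14 mm take the sensor board's legs. Point at the centre, half-way up, 5.5 mm above its underside; z up. Either way round will do.
- sensor_board_mid (a point): Loose green sensor board 60 (x) x 40 (y) x 3 mm on four brass legs, 6 mm thick, 16 mm long, at x +-24, y +-14 mm; 0.045 kg. On top a square metal can 26 x 26 x 6 mm; flush along the middle of each long edge a white connector 20 x 5 x 5 mm high: grip across these and the board's edges (40 mm). Point at the centre of the board's thickness, 17.5 mm above the feet, 7.5 mm below the can's top.
- copper_sink_mid (a point): Loose copper heat sink: copper-coloured finned block 30 x 30 x 24 mm high, about 0.115 kg, fins upward. Point at its centre, half-way up, 12 mm above its underside; z up. Any yaw will do.
- holder_home (a point): Point on top of the turntable's disc (184 mm across, top 34 mm above the shelf, turns stiffly, 0.3 N m) under the centre of the pallet when home. x points into the slot, z up. Blue bar along y: 100 mm long, underside 13, top 21 mm above the disc, near edge 47 mm along x from here; stop's face (48 mm wide) at 65 mm: slot 18 mm deep, 84 mm wide between its posts. Disc's axis 10 mm along x from here.
- grey_sink_mid (a point): Grey aluminium finned heat sink of the same shape as the copper one, 30 x 30 x 24 mm high, loose, not needed. Point at its centre, half-way up.
- solder_spool_mid (a point): Spool of solder standing on end, red flanges 56 mm in diameter, 36 mm high, loose, not needed. Point at its centre, half-way up.
- capacitor_box: Open blue plastic parts box of yellow tantalum capacitors, 75 (x) x 115 (y) x 35 mm high, loose, not needed. Origin at the centre of its underside.
- flux_jar: Small amber glass jar with black cap, 48 mm in diameter, 52 mm high, loose, not needed. Origin at the centre of its underside.
Mind the look-alikes: they are no part of the job. Of the things that look like the part that bears pallet_mid, take the one that is farthest to the robot's left at the start. What is shaped like the part that bears copper_sink_mid but green is not meant.

How it is judged (in metres and radians):
On the way, in this order (a step that is already met when the one before it is completed fails the run):
1. the pallet lies flat on the disc, under the bar, fully home (x of pallet_mid in the frame of holder_home between -0.006 and 0.005 m and y of pallet_mid in the frame of holder_home between -0.01 and 0.01 m and z of pallet_mid in the frame of holder_home between 0.001 and 0.0075 m and angle between the x axis of pallet_mid and the x axis of holder_home, either way round below 0.12 rad), for 0.2 s.
2. the base board lies on the pallet's pad (all of step 1 and horizontal distance between base_board_mid and pallet_mid below 0.009 m and angle between base_board_mid's own z axis and vertical below 0.07 rad and z of base_board_mid in the frame of pallet_mid between 0.0065 and 0.0125 m and angle between the x axis of base_board_mid and the x axis of pallet_mid, either way round below 0.2 rad), for 0.2 s.
3. the sensor board stands on the base board (horizontal distance between base_board_mid and pallet_mid below 0.009 m and angle between each of base_board_mid, sensor_board_mid's own z axis and vertical below 0.07 rad and z of base_board_mid in the frame of pallet_mid between 0.0065 and 0.0125 m and angle between the x axis of base_board_mid and the x axis of pallet_mid, either way round below 0.2 rad and horizontal distance between sensor_board_mid and base_board_mid below 0.009 m and z of sensor_board_mid in the frame of base_board_mid between 0.012 and 0.018 m and angle between the x axis of sensor_board_mid and the x axis of base_board_mid, either way round below 0.2 rad), for 0.2 s.
4. the copper heat sink sits on the sensor board's can (horizontal distance between sensor_board_mid and base_board_mid below 0.009 m and angle between each of sensor_board_mid, copper_sink_mid's own z axis and vertical below 0.07 rad and z of sensor_board_mid in the frame of base_board_mid between 0.012 and 0.018 m and angle between the x axis of sensor_board_mid and the x axis of base_board_mid, either way round below 0.2 rad and horizontal distance between copper_sink_mid and sensor_board_mid below 0.009 m and z of copper_sink_mid in the frame of sensor_board_mid between 0.0165 and 0.0225 m), for 0.2 s.
At the end, for the whole second after the job is handed in: Pallet flat on the disc, within 6 mm of home, 10 mm of the slot's middle, 0.12 rad of square; on it base board, sensor board, copper heat sink, each within 9 mm of centred on the part below, tilt under 0.07 rad, boards within 0.2 rad of in line; all released and at rest (all of step 2 and all of step 4 and linear speed of each of pallet, base_board, sensor_board, copper_sink below 0.02 m/s and contact force between the fingers and pallet below 0.05 N and contact force between the fingers and base_board below 0.05 N and contact force between the fingers and sensor_board below 0.05 N and contact force between the fingers and copper_sink below 0.05 N); the robot touches nothing.
It fails at once if a bystander (grey heat sink, solder spool, capacitor box or flux jar) is moved more than 20 mm (distance of any of grey_sink_mid, solder_spool_mid, capacitor_box, flux_jar from where it was at the start of the episode above 0.02 m).
It fails at once if a part is dropped or flung (moves faster than 0.5 m/s while not held) ((linear speed of pallet above 0.5 m/s and contact force between the fingers and pallet below 0.05 N) or (linear speed of base_board above 0.5 m/s and contact force between the fingers and base_board below 0.05 N) or (linear speed of sensor_board above 0.5 m/s and contact force between the fingers and sensor_board below 0.05 N) or (linear speed of copper_sink above 0.5 m/s and contact force between the fingers and copper_sink below 0.05 N)).
It also fails if it takes over 112 s, if anything falls off the work surface, if the arm or the gripper's body presses on something with over 40 N, if the wrist force passes 120 N, or if a joint passes its speed limit or range.

ROBOT

A 7-joint arm with a two-finger parallel gripper is mounted at the origin on the work surface. World frame = base frame: x ahead of the robot, y to its left, z up, the work surface at z = 0. Lengths are in mm, angles in rad, forces in N, time in s.
With the tool pointing down it reaches from about 400 to 875 mm from the base axis. Payload 4.4 kg.
Tool frame: the origin (TCP) lies between the finger pads; the fingertips stand ctrl.tcp_to_tips ahead of it and the grasp point (between the pads) lies 8 mm behind it (ctrl.tcp_to_tips is the distance from the TCP to the fingertips, in mm); z points along the fingers, y is the direction in which the jaws open and shut (so a half turn about z gives the same grasp; the last joint's range is limited). The gripper opens to 85 mm and grips with 20 to 120 N. Pads are 22 mm wide; open, the fingers measure 114 mm over their backs; the gripper's body (76 mm by 85 mm) begins 54 mm behind the grasp point. The pads swing forward as they close: fully open they stand 13 mm farther back than shut.
Start: joints at [1.164, 0.628, 0.038, 1.517, -0.027, 0.996, -0.02], TCP at [217.285, -612.621, 213.813] pointing down, gripper open.
Joint ranges: [-3.06, 3.06], [-0.37, 2.12], [-1.25, 1.32], [0.18, 2.47], [-1.1, 4.24], [0.23, 1.98], [-2.94, 2.94]. Speed limits (rad/s): [2.57, 2.57, 3.14, 3.14, 3.14, 3.14, 3.14].

INTERFACE

Orientations are given as [roll, pitch, yaw] about the fixed x, y, z axes, in that order (R = Rz(yaw) Ry(pitch) Rx(roll)).
In Python, from cell import ctrl gives the robot as it stands.
- The arm moves only by the tool send_rows, never from a script. Its argument "rows" is a list of rows, each an object of numbers: "x", "y", "z": the shift along the world's x, y, z in cm; "roll": the turn about the world's z in degrees; "claw": the closure, from 0 (fully open) to 1 (shut). A call has 1 to 5 rows; each row is the pose to reach, as a shift and turn from the pose commanded when the call began; what a row does not reach only later rows make up. A row lasts 1/12 s, in which the tool goes at most 41.7 mm and 7.16 degrees, less where a joint would pass 70% of its speed; a pose out of reach is approached as far as the arm can. A call with a gripper value outside its range is refused whole. The fingers move at their own pace and stop on an object; the grip force is fixed at half the most. Time passes only in rows, so rows that repeat a pose let the fingers close. It gives the time, the measured TCP pose, the force and the opening at its end, in the units of the state.
- ctrl.read_state(): the state, without advancing time (a new reading comes with each control period).
- ctrl.get_image(name): name is "scene" or "side" or "wrist"; returns (picture, depth): 420x560x3 uint8, blue, green, red; 420x560 float32, mm along the optical axis (not along the pixel's ray), 0 where there is no reading.
- ctrl.get_calibration(name): a dict with "intrinsics" (3x3 intrinsics, pixels), "T" (4x4, takes a point from camera to world coordinates). Camera axes: x right, y down, z forward; pixel columns grow to the right and rows downward; lengths in mm; the calibration is good to about 2 mm. A picture is of the moment at which its call begins: read the wrist's pose just before it. get_calibration takes no time and is no camera call; for the wrist camera it gives the pose at the moment of the call.
- ctrl.finish_job(): hands the job in, once; it reports no verdict.
Trained networks look in the newest picture that a camera, given by its name, has taken for a name from the list of things; names that differ only in an ending like _2 or _b are one class to them, and where a whole thing is asked for, a point or a joint stands for the part that bears it (a point fixed in the world has none). Each returns a list of dicts, best first, with "confidence" (0 to 1); they miss things now and then, are a little off and sometimes report something else, mostly with a low value. They report only what shows in the picture. A call takes as long as a camera call. They do not tell look-alikes from the thing itself.
- ctrl.recognise(camera, query): "uv" ([column, row] in pixels, amid what is visible of it).
- ctrl.regions_of(camera, query): "region" (420x560 bool, what is visible of it) and "uv" ([column, row] in pixels, amid what is visible of it).
- ctrl.place_of(camera, query): "uv" ([column, row] in pixels: a listed point, or the origin of a listed thing).
The state is a dict: "clock": time; "qpos": joint angles; "qd": joint speeds; "tau": joint torques, N m; "eef_pos": TCP position; "tool_rot": TCP orientation; "force": force on the tool from outside, world axes, zero at the start; "torque": the same for the moment, N m; "width": finger opening in mm.
Only numpy, scipy, OpenCV 4.12 (cv2) and the standard library are available. Lean on these libraries where they do the work, as an engineer would, in place of code of your own. Each camera call takes 0.05 s, during which the arm holds its last target. There are 200 camera calls.

## Working session

There is one attempt and no reset: what is moved stays moved. The work goes in short steps, Python scripts to look and compute and a tool call to move; the robot and the scene stay as the last step left them, time stands still between calls to the robot, and variables do not carry over. Pictures are saved under pics/ and viewed, on a budget of 14 in all, crops included, one or two more only if the job needs it, and the job is handed in when it is done.

Besides the shell and the picture viewer there is one more tool, called as name([rows], argument=value, ...), one row to a line, values as JSON. send_rows: Moves the arm, as the interface text tells. Its arguments: {"type":"object","properties":{"rows":{"type":"array"}},"required":["rows"]}

```bash
ls; mkdir -p pics; cat > h.py <<'E'
from cell import ctrl
import numpy as np, cv2
def st():
    s=ctrl.read_state(); return s
def w(cam,uv,z=None,d=None,cal=None):
    c=cal or ctrl.get_calibration(cam); K=np.array(c["intrinsics"]);T=np.array(c["T"])
    r=np.linalg.inv(K)@np.array([uv[0],uv[1],1.])
    if d is not None: return (T@np.append(r*d,1))[:3]
    dr=T[:3,:3]@r; o=T[:3,3]; return o+dr*(z-o[2])/dr[2]
def cloud(cam,dep,cal=None):
    c=cal or ctrl.get_calibration(cam); K=np.array(c["intrinsics"]);T=np.array(c["T"])
    v,u=np.mgrid[:dep.shape[0],:dep.shape[1]]
    P=np.stack([(u-K[0,2])/K[0,0]*dep,(v-K[1,2])/K[1,1]*dep,dep],-1)
    return P@T[:3,:3].T+T[:3,3]
E
python3 - <<'E'
from h import *
s=st(); print({k:np.round(v,3) for k,v in s.items()}, ctrl.tcp_to_tips)
for n in("scene","side"):
    i,d=ctrl.get_image(n); cv2.imwrite(f"pics/{n}0.png",i); np.save(f"{n}0.npy",d)
    P=cloud(n,d)
    print(n,np.round(ctrl.get_calibration(n)["T"],2).tolist())
    for q in("pallet_mid","base_board_mid","sensor_board_mid","copper_sink_mid","holder_home","grey_sink_mid","solder_spool_mid","capacitor_box","flux_jar"):
        for r in ctrl.place_of(n,q)[:4]:
            u,v=map(int,r["uv"]); print(q,round(r["confidence"],2),u,v,np.round(P[v,u]) if 0<=v<420 and 0<=u<560 else '',d[v,u])
E
```

```text
pics
{'clock': np.float64(0.0), 'qpos': array([ 1.164,  0.629,  0.038,  1.518, -0.027,  0.996, -0.02 ]), 'qd': array([-0.002, -0.   ,  0.001,  0.002, -0.001,  0.   ,  0.   ]), 'tau': array([-1.0000e-03, -5.6340e+01,  1.2260e+00, -1.9344e+01,  1.1000e-02,
        1.1000e-02, -0.0000e+00]), 'eef_pos': array([ 217.058, -611.956,  212.872]), 'tool_rot': array([-3.14 , -0.   ,  0.341]), 'force': array([ 0.7  , -0.78 ,  0.191]), 'torque': array([-0.009, -0.001, -0.025]), 'width': np.float64(85.022)} 11.0
scene [[0.81, 0.35, -0.47, 1091.89], [0.59, -0.5, 0.64, -738.56], [-0.01, -0.79, -0.61, 695.0], [0.0, 0.0, 0.0, 1.0]]
pallet_mid 0.92 150 342 [ 597. -544.    9.] 775.9266
pallet_mid 0.85 251 262 [ 620. -252.    9.] 950.9428
base_board_mid 0.46 345 144 [511. 429.   6.] 1437.2565
sensor_board_mid 0.51 293 153 [401. 244.  18.] 1364.6234
sensor_board_mid 0.29 344 144 [508. 427.   6.] 1437.166
copper_sink_mid 0.66 343 170 [607. 240.  22.] 1262.2518
copper_sink_mid 0.66 365 179 [687. 242.  15.] 1230.6201
copper_sink_mid 0.63 358 226 [775.  24.  10.] 1053.5704
holder_home 0.86 298 199 [587.   5. 
[... 355 characters left out ...]
, [0.02, -0.81, -0.58, 734.93], [0.0, 0.0, 0.0, 1.0]]
pallet_mid 0.81 336 155 [ 586. -558.    6.] 1544.2607
pallet_mid 0.71 293 197 [ 606. -224.    5.] 1308.843
base_board_mid 0.95 194 358 [531. 399.   3.] 828.10596
sensor_board_mid 0.59 205 291 [605. 254.  24.] 949.28516
sensor_board_mid 0.57 280 316 [419. 236.  24.] 894.0311
copper_sink_mid 0.75 181 286 [666. 266.  21.] 963.9159
copper_sink_mid 0.74 206 287 [610. 243.  24.] 958.814
holder_home 0.69 265 234 [578.  15.  34.] 1107.8082
grey_sink_mid 0.42 346 207 [ 435. -243.   13.] 1255.8606
capacitor_box 0.89 209 223 [755.  27.  14.] 1174.5797
flux_jar 0.63 261 177 [ 747. -265.   16.] 1383.4052
flux_jar 0.2 188 362 [536. 412.   4.] 820.11206
```

View pics/scene0.png

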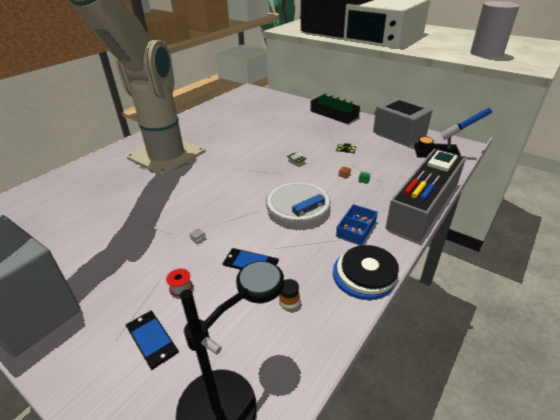

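View pics/side0.png

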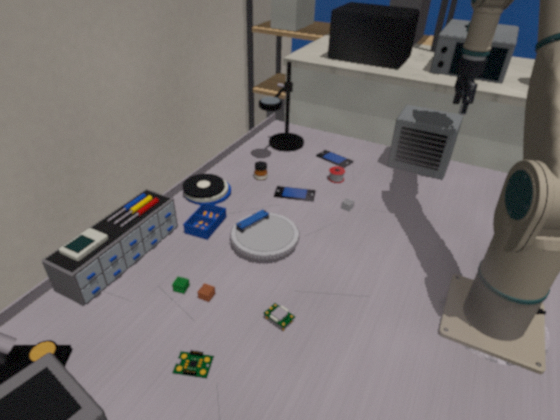

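The scene picture shows two look-alike pallets (150,342 and 251,262), with the lamp head beside the second. The turntable is at (298,203), sensor board (297,158), base board (346,148), copper sink (345,172), green decoy (364,178) and grey sink (197,235).

- **Pallet candidates:** scene (150,342), y≈-544, and scene (251,262), y≈-240. I choose (251,262), which is farthest left.
- **Heat-sink candidates:** copper (345,172), green (364,178) and grey (197,235). I choose copper.

```bash
python3 - <<'E'
from h import *
d=np.load("scene0.npy");P=cloud("scene",d)
d2=np.load("side0.npy");P2=cloud("side",d2)
# lamp head / pole
for n,(u,v) in dict(head=(260,282),arm=(225,308),pole=(188,310),joint=(197,332),base=(220,400),box=(20,290),flux=(290,288)).items(): print(n,np.round(P[v,u]))
i2=cv2.imread("pics/side0.png");i=cv2.imread("pics/scene0.png")
def blue(im): 
    b,g,r=[im[...,k].astype(int) for k in range(3)]; return (b>r+50)&(b>g+25)
for nm,Q,im in(("scene",P,i),("side",P2,i2)):
    m=blue(im)
    for lab,(x0,x1,y0,y1,z0,z1) in dict(pal=(540,690,-320,-170,-5,20),bar=(480,690,-90,110,45,70)).items():
        s=m&(Q[...,0]>x0)&(Q[...,0]<x1)&(Q[...,1]>y0)&(Q[...,1]<y1)&(Q[...,2]>z0)&(Q[...,2]<z1)
        p=Q[s]; 
        if len(p)<5: print(nm,lab,len(p)); continue
        (c,wh,a)=cv2.minAreaRect(p[:,:2].astype(np.float32)); print(nm,lab,len(p),np.round(c),np.round(wh),round(a,1),p[:,2].mean())
crop=cv2.resize(i2[180:270,220:330],(770,630)); crop=cv2.resize(crop,(700,573),interpolation=cv2.INTER_CUBIC)
cv2.imwrite("pics/c1.png",crop)
E
```

```text
head [ 809. -430.  223.]
arm [ 805. -507.  235.]
pole [ 805. -566.  293.]
joint [ 807. -563.  244.]
base [ 800. -549.   19.]
box [ 399. -653.  139.]
flux [ 770. -294.   53.]
scene pal 323 [ 613. -247.] [77. 57.] 17.8 7.522377708537726
scene bar 225 [632. -10.] [98. 28.] 72.1 53.27179529595386
side pal 188 [ 615. -246.] [74. 53.] 19.4 8.030980671183844
side bar 220 [630.  -5.] [99. 27.] 70.8 54.39582257987705
```

View pics/c1.png

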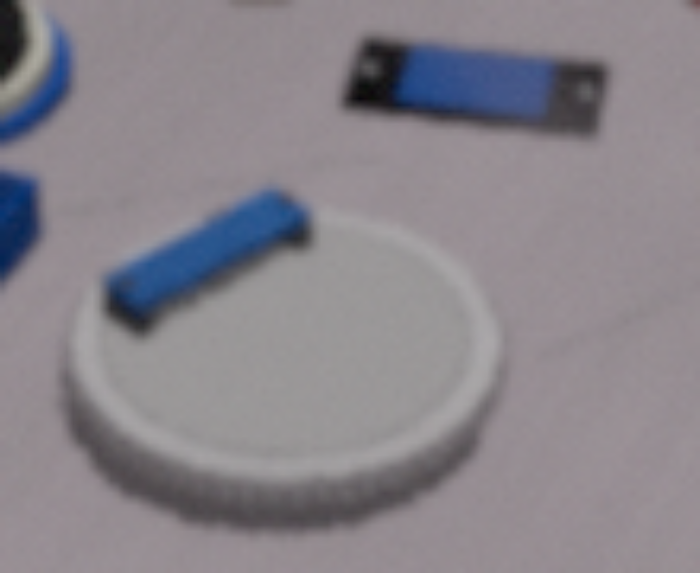

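The crop confirms it: the chosen pallet has white-dotted ends and a blue pad. It lies at (614,-247), yaw about 18°. The bar is at (631,-7), so the slot's x axis points to about -18.5°.

send_rows([
  {"x": 3,"y": 2.8},
  {"x": 6,"y": 5.5},
  {"x": 9,"y": 8.3},
  {"x": 12,"y": 11},
  {"x": 15,"y": 13.8},
])

```text
$.rows[0]: bad value
```

send_rows([
  {"x": 3,"y": 2.8},
  {"x": 6,"y": 5.5},
  {"x": 9,"y": 8.3},
  {"x": 12,"y": 11},
  {"x": 15,"y": 13.8},
])

```text
$.rows[0]: bad value
```

send_rows([
  {"x": 3,"y": 2.8},
  {"x": 5,"y": 4.6},
  {"x": 7,"y": 6.5},
  {"x": 8.5,"y": 8},
  {"x": 8.5,"y": 8},
])

```text
$.rows[0]: bad value
```

```bash
cat >> h.py <<'E'
def info():
    s=st(); print('t',round(float(s['clock']),2),'tcp',np.round(s['eef_pos'],1),'rot',np.round(np.degrees(s['tool_rot']),1),'F',np.round(s['force'],1),'w',round(float(s['width']),1)); return s
def snap(name,cam="wrist"):
    cal=ctrl.get_calibration(cam); i,d=ctrl.get_image(cam); cv2.imwrite(f"pics/{name}.png",i); return i,d,cloud(cam,d,cal),cal
E
python3 - <<'E'
from h import *
s=info(); i,d,P,cal=snap("w1")
print(np.round(cal["T"],2).tolist(),np.round(cal["intrinsics"]).tolist())
E
```

```text
t 1.0 tcp [ 217.3 -612.6  213.8] rot [180.   -0.   19.5] F [ 0.   0.7 -0. ] w 85.6
[[0.33, -0.9, -0.29, 289.72], [-0.94, -0.32, -0.1, -586.25], [-0.0, 0.3, -0.95, 372.93], [0.0, 0.0, 0.0, 1.0]] [[291.0, 0.0, 277.0], [0.0, 291.0, 209.0], [0.0, 0.0, 1.0]]
```

View pics/w1.png

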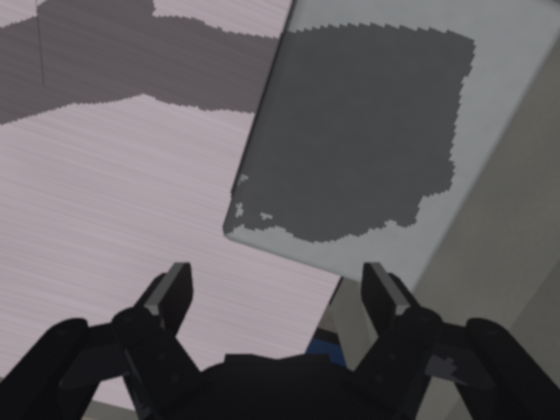

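The rows probably need every key. The wrist picture shows the grey box below the start pose.

send_rows([
  {"x": 3,"y": 2.8,"z": 0,"roll": 0,"claw": 0},
  {"x": 6,"y": 5.5,"z": 0,"roll": 0,"claw": 0},
  {"x": 9,"y": 8.3,"z": 0,"roll": 0,"claw": 0},
  {"x": 12,"y": 11,"z": 0,"roll": 0,"claw": 0},
  {"x": 15,"y": 13.8,"z": 0,"roll": 0,"claw": 0},
])

```text
clock: 1.47
eef_pos: [368.4, -473.4, 214.0]
tool_rot: [3.141, -0.0, 0.34]
force: [1.0, -0.5, 0.5]
width: 85.3
```

send_rows([
  {"x": 3,"y": 2.8,"z": 0,"roll": 0,"claw": 0},
  {"x": 6,"y": 5.5,"z": 0,"roll": 0,"claw": 0},
  {"x": 9,"y": 8.3,"z": 0,"roll": 0,"claw": 0},
  {"x": 12,"y": 11,"z": 0,"roll": 0,"claw": 0},
  {"x": 15,"y": 13.8,"z": 0,"roll": 0,"claw": 0},
])

```text
clock: 1.88
eef_pos: [518.6, -335.3, 214.0]
tool_rot: [3.141, -0.0, 0.341]
force: [0.5, -1.4, 0.3]
width: 85.6
```

send_rows([
  {"x": 3,"y": 2.8,"z": 0,"roll": 0,"claw": 0},
  {"x": 6,"y": 5.5,"z": 0,"roll": 0,"claw": 0},
  {"x": 8,"y": 7.5,"z": 0,"roll": 0,"claw": 0},
  {"x": 9.5,"y": 9,"z": 0,"roll": 0,"claw": 0},
  {"x": 9.5,"y": 9,"z": 0,"roll": 0,"claw": 0},
])

```text
clock: 2.3
eef_pos: [616.8, -239.7, 213.5]
tool_rot: [-3.139, -0.004, 0.349]
force: [0.1, 0.5, 0.3]
width: 85.0
```

```bash
python3 - <<'E'
from h import *
s=info(); i,d,P,cal=snap("w2")
b,g,r=[i[...,k].astype(int) for k in range(3)]
m=(b>r+50)&(b>g+20)&(P[...,2]<25)&(abs(P[...,0]-614)<90)&(abs(P[...,1]+247)<90)
n,l,stt,_=cv2.connectedComponentsWithStats(m.astype(np.uint8)); k=1+np.argmax(stt[1:,4]); p=P[l==k]
print(stt[k],cv2.minAreaRect(p[:,:2].astype(np.float32)),np.median(p[:,2]))
E
```

```text
t 2.3 tcp [ 616.8 -239.7  213.5] rot [-179.8   -0.2   20. ] F [0.1 0.5 0.3] w 85.0
[261 155   7   9  47] ((636.6556396484375, -214.1141815185547), (10.07779312133789, 7.547047138214111), 19.358396530151367) 7.226985999362739
```

View pics/w2.png

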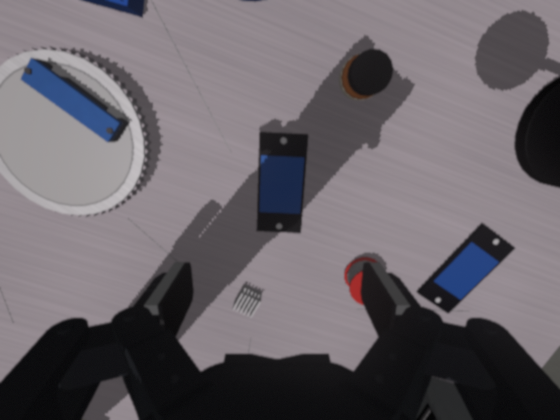

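The wrist view shows the pallet at (282,183), nearly in line with the jaws, the turntable and bar at (70,130), and the flux jar at (368,73). I'll recompute with a threshold that tolerates shadow.

```bash
python3 - <<'E'
from h import *
s=info(); i,d,P,cal=snap("w3")
hsv=cv2.cvtColor(i,cv2.COLOR_BGR2HSV)
m=(hsv[...,0]>100)&(hsv[...,0]<130)&(hsv[...,1]>120)
def rect(u0,u1,v0,v1,m):
    mm=np.zeros_like(m);mm[v0:v1,u0:u1]=m[v0:v1,u0:u1]
    n,l,t,_=cv2.connectedComponentsWithStats(mm.astype(np.uint8)); k=1+np.argmax(t[1:,4]); p=P[l==k]
    p=p[abs(p[:,2]-np.median(p[:,2]))<4]
    print(len(p),cv2.minAreaRect(p[:,:2].astype(np.float32)),np.median(p[:,2]))
rect(240,330,120,245,m); rect(0,150,40,160,m)
dark=(i.max(2)<60)|m
rect(250,315,125,240,dark&(P[...,2]>4.5))
# disc points at z~34
q=(P[...,2]>28)&(P[...,2]<40); q[:, 170:]=0; q[250:]=0
p=P[q][:,:2].astype(np.float32); print(len(p),cv2.minEnclosingCircle(p), np.median(P[q][:,2]))
E
```

```text
t 2.35 tcp [ 614.4 -243.   213.4] rot [-1.799e+02 -1.000e-01  1.980e+01] F [-0.7 -0.8 -0.5] w 85.6
2447 ((612.6517333984375, -245.3979949951172), (75.73571014404297, 54.88179016113281), 17.45585060119629) 7.187518136449171
2496 ((631.6111450195312, -7.794010162353516), (99.16508483886719, 25.96589469909668), 71.76390838623047) 53.99664047317481
4472 ((613.123779296875, -245.00921630859375), (129.5021514892578, 59.980770111083984), 17.114356994628906) 6.997751146434439
16781 ((617.447998046875, 2.6933975219726562), 128.7212677001953) 33.29524058795357
```

Pallet centre is (613,-245) at yaw 17.3°, and the size checks out at 129.5x60. I'll descend over it with the jaws at about 68 mm.

send_rows([
  {"x": 0.1,"y": 0.15,"z": -4,"roll": -2.2,"claw": 0.2},
  {"x": 0.1,"y": 0.15,"z": -8,"roll": -2.2,"claw": 0.2},
  {"x": 0.1,"y": 0.15,"z": -12,"roll": -2.2,"claw": 0.2},
  {"x": 0.1,"y": 0.15,"z": -15,"roll": -2.2,"claw": 0.2},
  {"x": 0.1,"y": 0.15,"z": -17,"roll": -2.2,"claw": 0.2},
])

```text
clock: 2.82
eef_pos: [609.7, -246.7, 40.4]
tool_rot: [-3.14, 0.005, 0.3]
force: [0.0, 0.4, -1.6]
width: 68.6
```

send_rows([
  {"x": 0,"y": 0,"z": -0.5,"roll": 0,"claw": 0.2},
  {"x": 0,"y": 0,"z": -1,"roll": 0,"claw": 0.2},
  {"x": 0,"y": 0,"z": -1.5,"roll": 0,"claw": 0.2},
  {"x": 0,"y": 0,"z": -1.5,"roll": 0,"claw": 0.2},
  {"x": 0,"y": 0,"z": -1.5,"roll": 0,"claw": 0.2},
])

```text
clock: 3.23
eef_pos: [614.0, -245.8, 30.2]
tool_rot: [3.14, -0.002, 0.302]
force: [0.1, 0.0, -0.2]
width: 68.2
```

```bash
python3 - <<'E'
from h import *
s=info(); i,d,P,cal=snap("w4"); print(ctrl.tcp_to_tips)
E
```

```text
t 3.23 tcp [ 614.  -245.8   30.2] rot [ 1.799e+02 -1.000e-01  1.730e+01] F [ 0.1  0.  -0.2] w 68.2
11.0
```

View pics/w4.png

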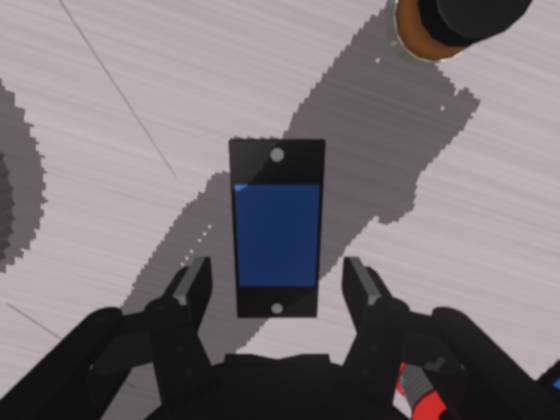

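The pallet is centred between the fingers (column 277) and the jaws are in line with it. I'll go down in small steps, watching the force.

send_rows([
  {"x": 0,"y": 0,"z": -0.5,"roll": 0,"claw": 0.2},
  {"x": 0,"y": 0,"z": -1.0,"roll": 0,"claw": 0.2},
  {"x": 0,"y": 0,"z": -1.4,"roll": 0,"claw": 0.2},
  {"x": 0,"y": 0,"z": -1.4,"roll": 0,"claw": 0.2},
  {"x": 0,"y": 0,"z": -1.4,"roll": 0,"claw": 0.2},
])

```text
clock: 3.7
eef_pos: [613.0, -244.9, 14.3]
tool_rot: [-3.141, 0.001, 0.302]
force: [0.2, 0.2, -0.7]
width: 67.9
```

send_rows([
  {"x": 0,"y": 0,"z": -0.1,"roll": 0,"claw": 0.2},
  {"x": 0,"y": 0,"z": -0.2,"roll": 0,"claw": 0.2},
  {"x": 0,"y": 0,"z": -0.3,"roll": 0,"claw": 0.2},
  {"x": 0,"y": 0,"z": -0.3,"roll": 0,"claw": 0.2},
  {"x": 0,"y": 0,"z": -0.3,"roll": 0,"claw": 0.2},
])

```text
clock: 4.12
eef_pos: [613.3, -245.1, 11.8]
tool_rot: [-3.142, -0.0, 0.302]
force: [0.6, -1.0, 0.5]
width: 68.4
```

send_rows([
  {"x": 0,"y": 0,"z": -0.1,"roll": 0,"claw": 0.2},
  {"x": 0,"y": 0,"z": -0.2,"roll": 0,"claw": 0.2},
  {"x": 0,"y": 0,"z": -0.3,"roll": 0,"claw": 0.2},
  {"x": 0,"y": 0,"z": -0.3,"roll": 0,"claw": 0.2},
  {"x": 0,"y": 0,"z": -0.3,"roll": 0,"claw": 0.2},
])

```text
clock: 4.53
eef_pos: [613.2, -245.1, 8.7]
tool_rot: [-3.141, 0.0, 0.302]
force: [-0.6, 0.5, -0.4]
width: 68.2
```

send_rows([
  {"x": 0,"y": 0,"z": -0.1,"roll": 0,"claw": 0.2},
  {"x": 0,"y": 0,"z": -0.2,"roll": 0,"claw": 0.2},
  {"x": 0,"y": 0,"z": -0.3,"roll": 0,"claw": 0.2},
  {"x": 0,"y": 0,"z": -0.3,"roll": 0,"claw": 0.2},
  {"x": 0,"y": 0,"z": -0.3,"roll": 0,"claw": 0.2},
])

```text
clock: 4.95
eef_pos: [613.2, -245.1, 5.7]
tool_rot: [-3.142, 0.0, 0.302]
force: [0.3, -1.0, -0.2]
width: 68.3
```

send_rows([
  {"x": 0,"y": 0,"z": -0.05,"roll": 0,"claw": 0.2},
  {"x": 0,"y": 0,"z": -0.1,"roll": 0,"claw": 0.2},
  {"x": 0,"y": 0,"z": -0.15,"roll": 0,"claw": 0.2},
  {"x": 0,"y": 0,"z": -0.2,"roll": 0,"claw": 0.2},
  {"x": 0,"y": 0,"z": -0.2,"roll": 0,"claw": 0.2},
])

```text
clock: 5.37
eef_pos: [613.2, -245.1, 3.7]
tool_rot: [-3.141, 0.0, 0.302]
force: [1.0, 0.1, -0.9]
width: 68.4
```

send_rows([
  {"x": 0,"y": 0,"z": 0.3,"roll": 0,"claw": 0.2},
  {"x": 0,"y": 0,"z": 0.3,"roll": 0,"claw": 0.4},
  {"x": 0,"y": 0,"z": 0.3,"roll": 0,"claw": 0.5},
  {"x": 0,"y": 0,"z": 0.3,"roll": 0,"claw": 0.5},
  {"x": 0,"y": 0,"z": 0.3,"roll": 0,"claw": 0.5},
])

```text
clock: 5.78
eef_pos: [613.3, -245.1, 6.8]
tool_rot: [3.142, -0.0, 0.302]
force: [0.1, -0.2, -0.5]
width: 42.6
```

The fingers shut past 60 mm, so I need to look.

```bash
python3 - <<'E'
from h import *
s=info(); i,d,P,cal=snap("w5"); 
hsv=cv2.cvtColor(i,cv2.COLOR_BGR2HSV)
print(np.round(cal["T"],3).tolist())
j,_,_,_=snap("s5","side")
c=cv2.resize(j[150:230,250:350],(560,448),interpolation=cv2.INTER_CUBIC)
cv2.imwrite("pics/c5.png",np.hstack([cv2.resize(i,(420,315)),cv2.resize(c,(380,315))]))
E
```

```text
t 5.78 tcp [ 613.3 -245.1    6.8] rot [180.   -0.   17.3] F [ 0.1 -0.2 -0.5] w 42.6
[[0.298, -0.91, -0.289, 686.658], [-0.955, -0.284, -0.089, -221.568], [-0.001, 0.302, -0.953, 165.963], [0.0, 0.0, 0.0, 1.0]]
```

View pics/c5.png

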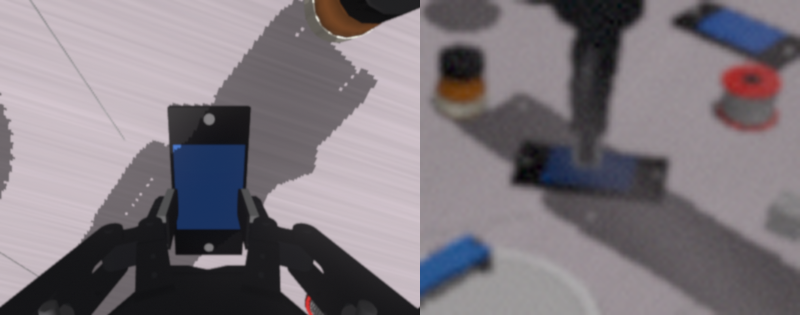

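The fingers are over the pallet's top, so the tips sit higher than I assumed. I'll measure the tip height from depth.

```bash
python3 - <<'E'
from h import *
s=info(); i,d,P,cal=snap("w6")
np.save("w6.npy",P)
for r in range(225,300,6): print(r,[tuple(np.round(P[r,u]).astype(int)) for u in (212,218,224,230,236,242)])
E
```

```text
t 5.88 tcp [ 613.2 -245.1    6.8] rot [-180.     0.    17.3] F [-1.1  0.5  0.1] w 43.0
225 [(np.int64(614), np.int64(-202), np.int64(-1)), (np.int64(615), np.int64(-206), np.int64(-1)), (np.int64(616), np.int64(-209), np.int64(-2)), (np.int64(621), np.int64(-213), np.int64(7)), (np.int64(622), np.int64(-217), np.int64(8)), (np.int64(623), np.int64(-220), np.int64(7))]
231 [(np.int64(611), np.int64(-203), np.int64(-1)), (np.int64(612), np.int64(-207), np.int64(-1)), (np.int64(612), np.int64(-210), np.int64(-2)), (np.int64(617), np.int64(-214), np.int64(7)), (np.int64(618), np.int64(-218), np.int64(7)), (np.int64(620), np.int64(-221), np.int64(8))]
237 [(np.int64(607), np.int64(-204), np.int64(-1)), (np.int64(607), np.int64(-208), np.int64(-2)), (np.int64(609), np.int64(-212), np.int64(0)), (np.int64(614), np.int64(-215), np.int64(7)), (np.int64(615), np.int64(-219), np.int64(8)), (np.int64(616), np.int64(-222), np.int64(7))]
243 [(np.int64(603), np.int64(-205), np.int64(-1)), (np.int64(604), np.int64(-209), np.int64(-1)), (np.int64(605), np.int64(-212), np.int64(-2)), (np.int64(609), 
[... 1992 characters left out ...]
610), np.int64(-223), np.int64(49)), (np.int64(599), np.int64(-226), np.int64(31)), (np.int64(585), np.int64(-231), np.int64(7))]
291 [(np.int64(617), np.int64(-217), np.int64(68)), (np.int64(614), np.int64(-219), np.int64(62)), (np.int64(615), np.int64(-221), np.int64(62)), (np.int64(607), np.int64(-224), np.int64(49)), (np.int64(596), np.int64(-227), np.int64(32)), (np.int64(580), np.int64(-232), np.int64(7))]
297 [(np.int64(617), np.int64(-218), np.int64(71)), (np.int64(612), np.int64(-220), np.int64(63)), (np.int64(612), np.int64(-222), np.int64(62)), (np.int64(605), np.int64(-225), np.int64(50)), (np.int64(574), np.int64(-229), np.int64(6)), (np.int64(576), np.int64(-233), np.int64(7))]
```

Depth puts the fingertips at z≈27 with the TCP reading 6.8, so the real tips sit about 20 mm behind the reported TCP. I'll reopen and descend further, guarding with the force reading.

send_rows([
  {"x": 0,"y": 0,"z": 0,"roll": 0,"claw": 0.2},
  {"x": 0,"y": 0,"z": 0,"roll": 0,"claw": 0.2},
  {"x": 0,"y": 0,"z": 0,"roll": 0,"claw": 0.2},
  {"x": 0,"y": 0,"z": -0.5,"roll": 0,"claw": 0.2},
  {"x": 0,"y": 0,"z": -1,"roll": 0,"claw": 0.2},
])

```text
clock: 6.35
eef_pos: [613.6, -245.2, -3.3]
tool_rot: [3.141, -0.001, 0.302]
force: [-0.2, 0.2, -0.1]
width: 68.7
```

send_rows([
  {"x": 0,"y": 0,"z": -0.3,"roll": 0,"claw": 0.2},
  {"x": 0,"y": 0,"z": -0.6,"roll": 0,"claw": 0.2},
  {"x": 0,"y": 0,"z": -0.8,"roll": 0,"claw": 0.2},
  {"x": 0,"y": 0,"z": -0.8,"roll": 0,"claw": 0.2},
  {"x": 0,"y": 0,"z": -0.8,"roll": 0,"claw": 0.2},
])

```text
clock: 6.77
eef_pos: [613.2, -245.1, -11.4]
tool_rot: [-3.141, 0.0, 0.302]
force: [-1.0, -0.2, 0.3]
width: 68.4
```

```bash
python3 - <<'E'
from h import *
s=info(); i,d,P,cal=snap("w7")
# finger points: near jaws, image rows 240-300; lowest z above 10 by column
for r in range(245,300,6): print(r,[tuple(int(x) for x in np.round(P[r,u])) for u in (188,194,200,206,212,340,346,352,358)])
E
```

```text
t 6.77 tcp [ 613.2 -245.1  -11.4] rot [-180.     0.    17.3] F [-1.  -0.2  0.3] w 68.4
245 [(607, -195, 0), (608, -198, -1), (609, -201, 0), (610, -204, -1), (611, -207, 0), (632, -276, -1), (633, -279, -1), (634, -282, -1), (635, -285, -1)]
251 [(603, -195, -1), (604, -199, 0), (604, -202, -2), (607, -205, 0), (607, -208, -1), (629, -277, -1), (630, -280, -1), (631, -283, -1), (632, -286, 0)]
257 [(599, -196, -2), (687, -222, 148), (613, -205, 19), (613, -208, 18), (603, -209, -1), (625, -278, -1), (634, -273, 19), (635, -276, 19), (635, -280, 18)]
263 [(595, -197, -1), (612, -204, 24), (612, -206, 23), (612, -209, 22), (599, -210, -2), (622, -279, -1), (631, -275, 19), (635, -275, 25), (635, -278, 25)]
269 [(612, -203, 31), (612, -205, 29), (613, -208, 29), (609, -210, 22), (596, -211, -1), (618, -281, -1), (629, -275, 21), (634, -274, 30), (635, -276, 30)]
275 [(612, -204, 35), (613, -207, 35), (613, -209, 34), (607, -211, 24), (593, -212, 0), (614, -283, -2), (626, -276, 21), (631, -275, 30), (634, -275, 35)]
281 [(612, -205, 39), (613, -208, 40), (609, -210, 33), (604, -211, 24), (597, -213, 12), (610, -284, -1), (623, -277, 22), (629, -275, 32), (633, -274, 39)]
287 [(612, -207, 43), (613, -209, 43), (607, -210, 34), (601, -212, 25), (594, -214, 13), (607, -285, -1), (621, -278, 23), (626, -276, 32), (632, -274, 42)]
293 [(613, -208, 48), (610, -210, 43), (606, -211, 36), (599, -213, 26), (580, -215, -1), (603, -287, -1), (618, -279, 24), (624, -277, 33), (629, -275, 41)]
299 [(611, -209, 50), (607, -210, 44), (602, -212, 35), (596, -214, 26), (577, -216, 0), (598, -289, -2), (615, -280, 24), (622, -277, 35), (628, -275, 43)]
```

send_rows([
  {"x": 0,"y": 0,"z": -0.3,"roll": 0,"claw": 0.2},
  {"x": 0,"y": 0,"z": -0.6,"roll": 0,"claw": 0.2},
  {"x": 0,"y": 0,"z": -0.8,"roll": 0,"claw": 0.2},
  {"x": 0,"y": 0,"z": -0.8,"roll": 0,"claw": 0.2},
  {"x": 0,"y": 0,"z": -0.8,"roll": 0,"claw": 0.2},
])

```text
clock: 7.23
eef_pos: [613.1, -245.1, -19.4]
tool_rot: [-3.141, 0.0, 0.302]
force: [-0.0, -0.1, 1.0]
width: 68.7
```

send_rows([
  {"x": 0,"y": 0,"z": 0,"roll": 0,"claw": 0.25},
  {"x": 0,"y": 0,"z": 0,"roll": 0,"claw": 0.3},
  {"x": 0,"y": 0,"z": 0,"roll": 0,"claw": 0.4},
  {"x": 0,"y": 0,"z": 0,"roll": 0,"claw": 0.4},
  {"x": 0,"y": 0,"z": 0,"roll": 0,"claw": 0.4},
])

```text
clock: 7.65
eef_pos: [613.5, -245.3, -18.3]
tool_rot: [3.141, -0.001, 0.302]
force: [-0.4, 0.6, 4.6]
width: 57.7
```

send_rows([
  {"x": 0,"y": 0,"z": 0,"roll": 0,"claw": 0.6},
  {"x": 0,"y": 0,"z": 0,"roll": 0,"claw": 0.6},
  {"x": 0,"y": 0,"z": 0.3,"roll": 0,"claw": 0.6},
  {"x": 0,"y": 0,"z": 0.6,"roll": 0,"claw": 0.6},
  {"x": 0,"y": 0,"z": 1,"roll": 0,"claw": 0.6},
])

```text
clock: 8.07
eef_pos: [612.9, -244.9, -9.3]
tool_rot: [-3.141, 0.001, 0.302]
force: [0.1, 0.6, -0.3]
width: 57.6
```

```bash
cat >> h.py <<'E'
def blob(P,m,u0,u1,v0,v1,dz=4):
    mm=np.zeros_like(m);mm[v0:v1,u0:u1]=m[v0:v1,u0:u1]
    n,l,t,_=cv2.connectedComponentsWithStats(mm.astype(np.uint8)); k=1+np.argmax(t[1:,4]); p=P[l==k]
    p=p[abs(p[:,2]-np.median(p[:,2]))<dz]; c,wh,a=cv2.minAreaRect(p[:,:2].astype(np.float32))
    print('blob',t[k],len(p),'c',np.round(c,1),'wh',np.round(wh,1),'a',round(a,1),'z',np.round(np.percentile(p[:,2],[5,50,95]),1)); return p
def blue(i):
    h=cv2.cvtColor(i,cv2.COLOR_BGR2HSV); return (h[...,0]>100)&(h[...,0]<130)&(h[...,1]>120)
E
python3 - <<'E'
from h import *
s=info(); i,d,P,cal=snap("w8"); blob(P,blue(i),200,360,100,330,20)
E
```

```text
t 8.07 tcp [ 612.9 -244.9   -9.3] rot [-180.     0.    17.3] F [ 0.1  0.6 -0.3] w 57.6
blob [  220   204   114   126 13440] 13392 c [ 613.4 -243.9] wh [73.1 55.8] a 17.2 z [15.3 16.2 17.1]
```

The pallet is held level, with its underside about 18.3 mm above the TCP reading. I'll lift it, turn it and carry it to behind the turntable.

send_rows([
  {"x": 0,"y": 0,"z": 2,"roll": -2,"claw": 0.6},
  {"x": 0,"y": 0,"z": 4,"roll": -8,"claw": 0.6},
  {"x": -0.5,"y": 1,"z": 7,"roll": -14,"claw": 0.6},
  {"x": -1.5,"y": 3,"z": 9,"roll": -20,"claw": 0.6},
  {"x": -3,"y": 6,"z": 10,"roll": -26,"claw": 0.6},
])

```text
clock: 8.53
eef_pos: [585.7, -188.7, 94.0]
tool_rot: [3.139, -0.008, -0.161]
force: [1.0, -0.7, -0.9]
width: 57.5
```

send_rows([
  {"x": -1.5,"y": 3.5,"z": 0,"roll": -4,"claw": 0.6},
  {"x": -3,"y": 7,"z": 0,"roll": -8,"claw": 0.6},
  {"x": -4.5,"y": 10.5,"z": 0,"roll": -9.5,"claw": 0.6},
  {"x": -6,"y": 14,"z": 0,"roll": -9.5,"claw": 0.6},
  {"x": -7.5,"y": 17,"z": 0,"roll": -9.5,"claw": 0.6},
])

```text
clock: 8.95
eef_pos: [507.4, -12.4, 91.1]
tool_rot: [-3.141, -0.0, -0.316]
force: [-0.0, 0.3, -0.6]
width: 57.5
```

send_rows([
  {"x": -1,"y": 2,"z": 0,"roll": 0,"claw": 0.6},
  {"x": -2,"y": 4,"z": 0,"roll": 0,"claw": 0.6},
  {"x": -2.8,"y": 5.7,"z": 0,"roll": 0,"claw": 0.6},
  {"x": -2.8,"y": 5.7,"z": 0,"roll": 0,"claw": 0.6},
  {"x": -2.8,"y": 5.7,"z": 0,"roll": 0,"claw": 0.6},
])

```text
clock: 9.37
eef_pos: [480.2, 43.0, 91.0]
tool_rot: [-3.141, -0.0, -0.315]
force: [0.3, -1.1, -1.4]
width: 58.0
```

```bash
python3 - <<'E'
from h import *
s=info(); i,d,P,cal=snap("w9"); np.save("w9.npy",P)
E
```

```text
t 9.37 tcp [480.2  43.   91. ] rot [-180.   -0.  -18.] F [ 0.3 -1.1 -1.4] w 58.0
```

View pics/w9.png

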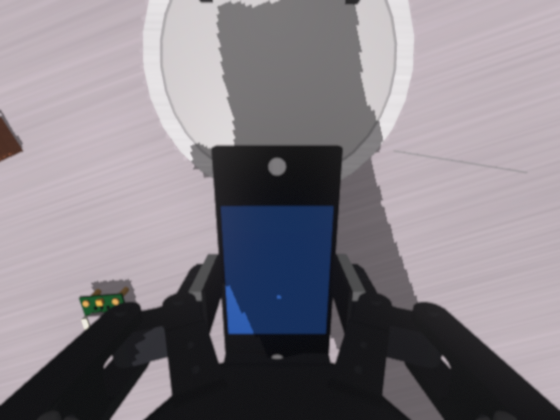

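The pallet is in hand with the disc ahead of it, but the bar is cut off at the top of the picture (row 0), so I'll go higher for a full view.

send_rows([
  {"x": 0,"y": 0,"z": 3,"roll": 0,"claw": 0.6},
  {"x": 0,"y": 0,"z": 6,"roll": 0,"claw": 0.6},
  {"x": 0,"y": 0,"z": 8,"roll": 0,"claw": 0.6},
  {"x": 0,"y": 0,"z": 8,"roll": 0,"claw": 0.6},
  {"x": 0,"y": 0,"z": 8,"roll": 0,"claw": 0.6},
])

```text
clock: 9.83
eef_pos: [481.6, 40.8, 171.8]
tool_rot: [-3.14, -0.003, -0.319]
force: [-0.1, 0.8, -1.7]
width: 57.3
```

```bash
python3 - <<'E'
from h import *
s=info(); i,d,P,cal=snap("w10"); np.save("w10.npy",P)
m=blue(i); n,l,t,c=cv2.connectedComponentsWithStats(m.astype(np.uint8))
print([ (x.tolist(),np.round(cc)) for x,cc in zip(t,c) if x[4]>80])
p=P[m&(P[...,2]>48)&(P[...,2]<62)&(P[...,0]>560)]
print(len(p),cv2.minAreaRect(p[:,:2].astype(np.float32)),np.median(p[:,2]))
q=blob(P,m,180,380,100,420,8)
a=np.radians(-18.2); ax=np.array([np.cos(a),np.sin(a)]); ay=np.array([-ax[1],ax[0]])
X=p[:,:2]@ax; Y=p[:,:2]@ay; print('bar X',np.percentile(X,[1,3,50,97,99]),'Y',np.percentile(Y,[1,50,99]))
# slope of near edge
for y0 in range(-45,46,15):
    k=abs(Y-np.median(Y)-y0)<5
    if k.sum()>5: print(y0,np.round(np.percentile(X[k],[3,97]),1))
# disc circle: top z 34
k=(P[...,2]>30)&(P[...,2]<38)&(P[...,0]>440)
pp=P[k][:,:2]; hull=cv2.convexHull(pp.astype(np.float32))[:,0]
from scipy.optimize import least_squares
f=least_squares(lambda v:np.clip(np.hypot(*(hull-v[:2]).T)-92,-5,5),[584,8]); print('disc',f.x,'res',np.round(np.hypot(*(hull-f.x).T)-92,1))
# pixels at bar for pic
for rr in ctrl.place_of("wrist","holder_home")[:2]: print(rr, w("wrist",rr["uv"],z=34,cal=cal))
E
```

```text
t 9.83 tcp [481.6  40.8 171.8] rot [-179.9   -0.2  -18.3] F [-0.1  0.8 -1.7] w 57.3
[([0, 0, 560, 420, 217286], array([280., 209.])), ([216, 0, 120, 35, 3896], array([276.,  17.])), ([221, 204, 113, 135, 13991], array([277., 268.]))]
3887 ((630.015380859375, -6.510021209716797), (97.70755767822266, 24.749839782714844), 71.72653198242188) 53.83731122475001
blob [  221   204   113   135 13991] 13936 c [478.9  42. ] wh [56.1 79.7] a 71.9 z [196.5 197.5 198.4]
bar X [588.71055023 589.11553708 600.57645744 612.04496861 612.4831669 ] Y [143.33681179 190.1041219  238.20917737]
-45 [588.7 612. ]
-30 [588.9 611.9]
-15 [588.9 611.9]
0 [589.2 612.1]
15 [589.1 611.9]
30 [589.6 612. ]
45 [589.4 612.2]
disc [584.56267422   8.833391  ] res [0.3 1.9 2.3 2.1 2.5 2.2 1.8 2.2 2.4 2.2 2.6 3.  3.2 1.8 1.3 2.  3.2 2.8
 2.3 2.6 2.  2.3 1.6 1.9 1.7 2.  2.2 2.1 2.1 0.6]
{'uv': [275.7, 93.8], 'confidence': 0.7} [574.93182469  11.58404508  34.        ]
```

View pics/w10.png

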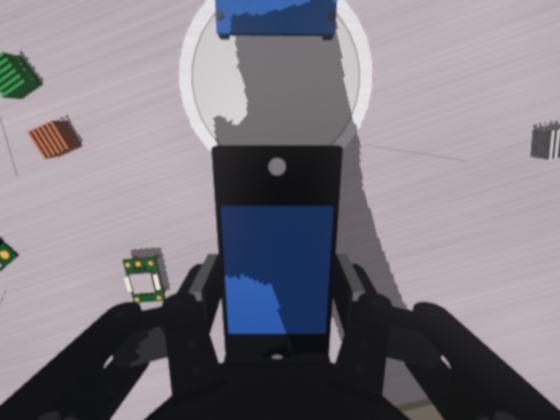

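The whole chain agrees: the bar edge, the disc fit and the network put home at (574.8, 11.8), slot yaw -18.4°. I'll go to the pre-insert pose, 30 mm back, and down.

send_rows([
  {"x": 2,"y": -0.6,"z": -1,"roll": -0.2,"claw": 0.6},
  {"x": 4,"y": -1.2,"z": -4,"roll": -0.2,"claw": 0.6},
  {"x": 6,"y": -1.9,"z": -7,"roll": -0.2,"claw": 0.6},
  {"x": 6.6,"y": -2.05,"z": -10,"roll": -0.2,"claw": 0.6},
  {"x": 6.6,"y": -2.05,"z": -12,"roll": -0.2,"claw": 0.6},
])

```text
clock: 10.35
eef_pos: [546.3, 19.8, 46.8]
tool_rot: [3.14, 0.002, -0.323]
force: [0.2, 0.5, -1.7]
width: 57.2
```

send_rows([
  {"x": 0,"y": 0,"z": -1,"roll": 0,"claw": 0.6},
  {"x": 0,"y": 0,"z": -2,"roll": 0,"claw": 0.6},
  {"x": 0,"y": 0,"z": -2.9,"roll": 0,"claw": 0.6},
  {"x": 0,"y": 0,"z": -3.2,"roll": 0,"claw": 0.6},
  {"x": 0,"y": 0,"z": -3.2,"roll": 0,"claw": 0.6},
])

```text
clock: 10.77
eef_pos: [546.1, 21.5, 18.7]
tool_rot: [3.142, 0.0, -0.321]
force: [-0.5, -0.7, -0.8]
width: 57.3
```

```bash
python3 - <<'E'
from h import *
s=info(); i,d,P,cal=snap("w11")
m=blue(i); blob(P,m,180,380,170,420,8); blob(P,m,100,460,0,160,8)
q=(P[...,2]>28)&(P[...,2]<38); q[200:]=0; print('disc z',np.median(P[q][:,2]))
E
```

```text
t 10.77 tcp [546.1  21.5  18.7] rot [180.    0.  -18.4] F [-0.5 -0.7 -0.8] w 57.3
blob [  220   204   114   132 13945] 13879 c [544.2  22.4] wh [55.8 77.7] a 71.7 z [43.4 44.3 45.2]
blob [  150    47   257    70 16592] 16534 c [630.9  -6.9] wh [98.5 25. ] a 71.4 z [52.8 53.9 55. ]
disc z 33.16554103957935
```

View pics/w11.png

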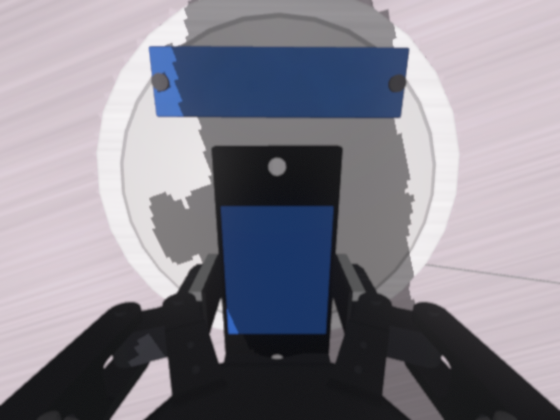

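The pallet and bar line up laterally (columns 277 vs 279). The pallet top is 1.6 mm below the bar's underside, so I'll drop 2 mm and slide in.

send_rows([
  {"x": 0,"y": 0,"z": -0.2,"roll": 0,"claw": 0.6},
  {"x": 0,"y": 0,"z": -0.2,"roll": 0,"claw": 0.6},
  {"x": 0.6,"y": -0.2,"z": -0.2,"roll": 0,"claw": 0.6},
  {"x": 1.2,"y": -0.4,"z": -0.2,"roll": 0,"claw": 0.6},
  {"x": 1.8,"y": -0.6,"z": -0.2,"roll": 0,"claw": 0.6},
])

```text
clock: 11.23
eef_pos: [565.6, 15.1, 17.3]
tool_rot: [-3.141, -0.001, -0.321]
force: [0.7, -0.4, -1.5]
width: 57.5
```

send_rows([
  {"x": 0.4,"y": -0.13,"z": 0,"roll": 0,"claw": 0.6},
  {"x": 0.8,"y": -0.26,"z": 0,"roll": 0,"claw": 0.6},
  {"x": 0.8,"y": -0.26,"z": 0,"roll": 0,"claw": 0.6},
  {"x": 0.8,"y": -0.26,"z": 0,"roll": 0,"claw": 0.6},
])

```text
clock: 11.57
eef_pos: [572.3, 12.6, 16.7]
tool_rot: [3.141, 0.0, -0.321]
force: [-0.7, 0.8, -0.7]
width: 57.3
```

send_rows([
  {"x": 0.1,"y": -0.03,"z": 0,"roll": 0,"claw": 0.6},
  {"x": 0.2,"y": -0.07,"z": 0,"roll": 0,"claw": 0.6},
  {"x": 0.2,"y": -0.07,"z": 0,"roll": 0,"claw": 0.6},
  {"x": 0.2,"y": -0.07,"z": 0,"roll": 0,"claw": 0.6},
])

```text
clock: 11.9
eef_pos: [574.2, 12.1, 16.8]
tool_rot: [3.142, 0.0, -0.321]
force: [-0.8, 0.6, -1.3]
width: 57.2
```

send_rows([
  {"x": 0.1,"y": -0.03,"z": 0,"roll": 0,"claw": 0.6},
  {"x": 0.1,"y": -0.03,"z": 0,"roll": 0,"claw": 0.6},
  {"x": 0.1,"y": -0.03,"z": 0,"roll": 0,"claw": 0.6},
])

```text
clock: 12.15
eef_pos: [574.9, 11.9, 16.7]
tool_rot: [3.142, 0.001, -0.321]
force: [-0.8, 0.6, -1.1]
width: 57.2
```

send_rows([
  {"x": 0.08,"y": -0.03,"z": 0,"roll": 0,"claw": 0.6},
  {"x": 0.16,"y": -0.05,"z": 0,"roll": 0,"claw": 0.6},
  {"x": 0.16,"y": -0.05,"z": 0,"roll": 0,"claw": 0.6},
  {"x": 0.16,"y": -0.05,"z": 0,"roll": 0,"claw": 0.6},
])

```text
clock: 12.48
eef_pos: [574.9, 11.9, 16.4]
tool_rot: [3.141, 0.004, -0.321]
force: [-4.4, 2.2, 0.0]
width: 57.4
```

It touches the stop with about 5 N at exactly the predicted home. I'll ease off, lower the last millimetre and open slightly.

send_rows([
  {"x": -0.1,"y": 0.03,"z": 0,"roll": 0,"claw": 0.6},
  {"x": -0.1,"y": 0.03,"z": -0.05,"roll": 0,"claw": 0.6},
  {"x": -0.1,"y": 0.03,"z": -0.1,"roll": 0,"claw": 0.6},
  {"x": -0.1,"y": 0.03,"z": -0.1,"roll": 0,"claw": 0.6},
])

```text
clock: 12.82
eef_pos: [575.0, 11.9, 15.8]
tool_rot: [3.142, 0.002, -0.321]
force: [-5.1, 2.2, 1.7]
width: 57.3
```

send_rows([
  {"x": -0.1,"y": 0.03,"z": 0,"roll": 0,"claw": 0.3},
  {"x": -0.1,"y": 0.03,"z": 0,"roll": 0,"claw": 0.2},
  {"x": -0.1,"y": 0.03,"z": 0,"roll": 0,"claw": 0.15},
  {"x": -0.1,"y": 0.03,"z": 0,"roll": 0,"claw": 0.15},
  {"x": -0.1,"y": 0.03,"z": 0,"roll": 0,"claw": 0.15},
])

```text
clock: 13.23
eef_pos: [576.1, 11.4, 16.2]
tool_rot: [-3.141, -0.002, -0.321]
force: [0.2, -0.3, -0.2]
width: 72.5
```

send_rows([
  {"x": 0,"y": 0,"z": 1,"roll": 0,"claw": 0.15},
  {"x": 0,"y": 0,"z": 3,"roll": 0,"claw": 0.15},
  {"x": 0,"y": 0,"z": 6,"roll": 0,"claw": 0.15},
  {"x": 0,"y": 0,"z": 9,"roll": 0,"claw": 0.15},
  {"x": 0,"y": 0,"z": 12,"roll": 0,"claw": 0.15},
])

```text
clock: 13.65
eef_pos: [574.9, 11.6, 137.8]
tool_rot: [3.142, -0.001, -0.321]
force: [0.4, 0.7, 0.7]
width: 72.6
```

```bash
python3 - <<'E'
from h import *
s=info(); i,d,P,cal=snap("w12"); m=blue(i)&(P[...,0]<615)
m2=m&(P[...,2]<48); p=blob(P,m2,150,420,80,420,4)
hi=blue(i)&(P[...,2]>48)&(P[...,2]<62); blob(P,hi,100,460,0,250,4)
dark=(i.max(2)<70)
for q in("base_board_mid","sensor_board_mid","copper_sink_mid"):
    ctrl.get_image("side") if q=="base_board_mid" else 0
    for r in ctrl.regions_of("side",q)[:3]:
        d2=np.load("side0.npy"); P2=cloud("side",d2); x=P2[r["region"]]; x=x[(x[:,2]<45)&(x[:,2]>4)]
        print(q,round(r["confidence"],2),np.round(r["uv"]),len(x),np.round(x.mean(0)) if len(x) else '', [np.round(t) for t in cv2.minAreaRect(x[:,:2].astype(np.float32))] if len(x)>5 else '')
E
```

```text
t 13.65 tcp [574.9  11.6 137.8] rot [180.   -0.  -18.4] F [0.4 0.7 0.7] w 72.6
blob [ 246  164   62   80 4711] 4711 c [574.   12.6] wh [55.4 76.4] a 71.5 z [40.2 41.3 42.3]
blob [ 216  124  122   32 3566] 3566 c [630.6  -6.6] wh [98.1 25. ] a 71.6 z [52.8 53.9 55. ]
sensor_board_mid 0.66 [279. 316.] 417 [424. 234.  21.] [array([425., 232.]), array([42., 61.]), np.float64(76.0)]
copper_sink_mid 0.77 [181. 287.] 211 [672. 262.  18.] [array([675., 258.]), array([31., 33.]), np.float64(10.0)]
copper_sink_mid 0.71 [204. 292.] 224 [605. 253.  18.] [array([607., 249.]), array([30., 32.]), np.float64(2.0)]
```

View pics/w12.png

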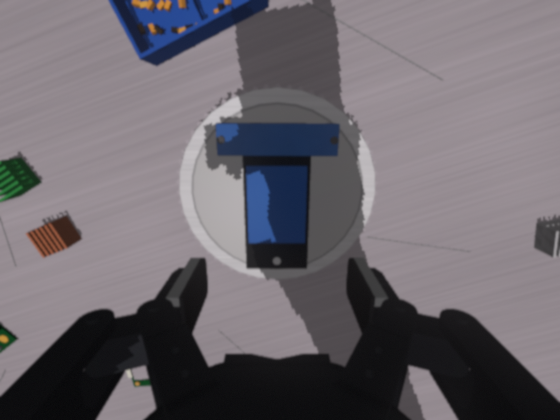

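The pallet lies flat and home: centre (574,12.6) against (574.8,11.8), angle -18.5°, top at about 42. Next I'll go over the boards to measure them.

send_rows([
  {"x": -0.7,"y": 3.9,"z": 1,"roll": 0,"claw": 0.15},
  {"x": -1.4,"y": 7.8,"z": 2,"roll": 0,"claw": 0.15},
  {"x": -2,"y": 11.7,"z": 4,"roll": 0,"claw": 0.15},
  {"x": -2.7,"y": 15.6,"z": 6,"roll": 0,"claw": 0.15},
  {"x": -3.4,"y": 19.5,"z": 7,"roll": 0,"claw": 0.15},
])

```text
clock: 14.32
eef_pos: [541.2, 203.5, 204.9]
tool_rot: [3.14, 0.0, -0.322]
force: [1.7, 0.1, -0.4]
width: 72.5
```

send_rows([
  {"x": -0.7,"y": 3.9,"z": 0,"roll": 0,"claw": 0.15},
  {"x": -1.4,"y": 7.8,"z": 0,"roll": 0,"claw": 0.15},
  {"x": -2,"y": 11,"z": 0,"roll": 0,"claw": 0.15},
  {"x": -2,"y": 11,"z": 0,"roll": 0,"claw": 0.15},
  {"x": -2,"y": 11,"z": 0,"roll": 0,"claw": 0.15},
])

```text
clock: 14.73
eef_pos: [519.5, 315.2, 202.7]
tool_rot: [3.14, 0.003, -0.315]
force: [0.4, -1.2, 0.2]
width: 72.4
```

```bash
python3 - <<'E'
from h import *
s=info(); i,d,P,cal=snap("w13"); np.save("w13.npy",P)
for q in("base_board_mid","sensor_board_mid","copper_sink_mid"):
    for r in ctrl.regions_of("wrist",q)[:3]:
        x=P[r["region"]]; x=x[(x[:,2]<45)]
        c,wh,a=cv2.minAreaRect(x[:,:2].astype(np.float32)); print(q,round(r["confidence"],2),np.round(r["uv"]),len(x),np.round(c,1),np.round(wh,1),round(a,1),'z',np.round(np.percentile(x[:,2],[2,50,98]),1),'bgr',i[r["region"]].mean(0).round())
E
```

```text
t 14.73 tcp [519.5 315.2 202.7] rot [ 1.799e+02  1.000e-01 -1.810e+01] F [ 0.4 -1.2  0.2] w 72.4
base_board_mid 0.68 [203. 198.] 2152 [524.7 413.1] [71.5 53.4] 18.4 z [ 0.1  2.3 10.5] bgr [59. 85. 73.]
sensor_board_mid 0.71 [363. 232.] 1393 [425.4 231.7] [40.2 60.9] 76.3 z [16.  18.8 24.8] bgr [ 88. 102.  95.]
copper_sink_mid 0.8 [283.  26.] 1152 [676.1 257. ] [31.9 34.9] 14.0 z [-0.6 20.5 24.1] bgr [38. 57. 34.]
copper_sink_mid 0.77 [309.  91.] 820 [609.3 249.8] [31.7 30.1] 4.2 z [ 5.2 20.9 24.1] bgr [38. 48. 77.]
```

View pics/w13.png

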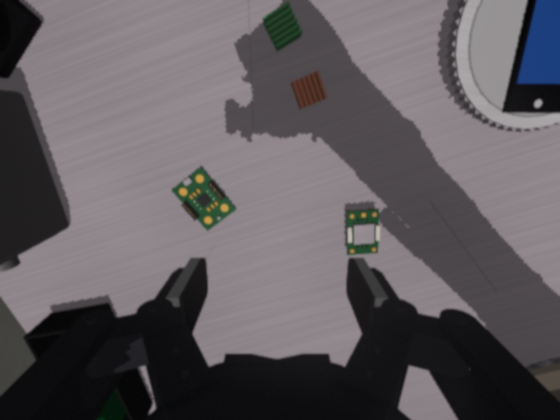

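Every part shows in the wrist view: base board at (204,198), sensor board at (363,232), copper sink at (309,91) and the green decoy at (283,26). Measured base board (524.7,413.1) yaw 18.4°, sensor board (425.4,231.7) yaw -13.7°, copper sink (609,250). Now the base board.

send_rows([
  {"x": 0,"y": 2.5,"z": -1,"roll": 7,"claw": 0.27},
  {"x": 0.2,"y": 5,"z": -3,"roll": 14,"claw": 0.27},
  {"x": 0.4,"y": 7.5,"z": -5,"roll": 21,"claw": 0.27},
  {"x": 0.4,"y": 9.6,"z": -7.5,"roll": 28,"claw": 0.27},
  {"x": 0.4,"y": 9.6,"z": -10,"roll": 35,"claw": 0.27},
])

```text
clock: 15.35
eef_pos: [525.3, 413.8, 103.8]
tool_rot: [-3.137, -0.002, 0.299]
force: [0.1, 0.3, 0.8]
width: 62.2
```

send_rows([
  {"x": 0,"y": 0,"z": -2,"roll": 1.8,"claw": 0.27},
  {"x": 0,"y": 0,"z": -4,"roll": 1.8,"claw": 0.27},
  {"x": 0,"y": 0,"z": -5,"roll": 1.8,"claw": 0.27},
  {"x": 0,"y": 0,"z": -5,"roll": 1.8,"claw": 0.27},
  {"x": 0,"y": 0,"z": -5,"roll": 1.8,"claw": 0.27},
])

```text
clock: 15.77
eef_pos: [526.2, 407.7, 54.7]
tool_rot: [3.141, 0.0, 0.32]
force: [-0.8, -0.1, 0.7]
width: 61.9
```

```bash
cat >> h.py <<'E'
def reg(P,i,q,near,zmax=45,zmin=-5,R=60):
    for r in ctrl.regions_of("wrist",q)[:4]:
        x=P[r["region"]]; x=x[(x[:,2]<zmax)&(x[:,2]>zmin)&(np.hypot(x[:,0]-near[0],x[:,1]-near[1])<R)]
        if len(x)<20: continue
        c,wh,a=cv2.minAreaRect(x[:,:2].astype(np.float32)); print(q,round(r["confidence"],2),np.round(r["uv"]),len(x),np.round(c,1),np.round(wh,1),round(a,1),'z',np.round(np.percentile(x[:,2],[2,50,98]),1),'bgr',i[r["region"]].mean(0).round())
E
python3 - <<'E'
from h import *
s=info(); i,d,P,cal=snap("w14"); reg(P,i,"base_board_mid",(525,413))
hsv=cv2.cvtColor(i,cv2.COLOR_BGR2HSV); m=(abs(P[...,0]-525)<60)&(abs(P[...,1]-413)<60)&(P[...,2]>1)&(P[...,2]<14)
blob(P,m,150,420,60,420,20)
E
```

```text
t 15.77 tcp [526.2 407.7  54.7] rot [180.    0.   18.3] F [-0.8 -0.1  0.7] w 61.9
base_board_mid 0.77 [270. 219.] 5705 [524.9 412.2] [70.6 53.9] 18.8 z [ 0.3  2.1 10.3] bgr [48. 72. 59.]
blob [ 236  176   70   86 5281] 5281 c [524.9 412.7] wh [70.3 50.9] a 18.9 z [1.2 2.2 9.9]
```

send_rows([
  {"x": 0,"y": 0,"z": -0.5,"roll": 0.4,"claw": 0.27},
  {"x": 0,"y": 0,"z": -1,"roll": 0.4,"claw": 0.27},
  {"x": 0,"y": 0,"z": -1,"roll": 0.4,"claw": 0.27},
])

```text
clock: 16.12
eef_pos: [525.2, 408.6, 44.2]
tool_rot: [3.141, 0.001, 0.329]
force: [-0.3, -0.2, -0.5]
width: 62.5
```

The TCP settled 4 mm short in y, so I'll correct using the measured pose.

send_rows([
  {"x": 0,"y": 0.4,"z": 0,"roll": 0,"claw": 0.27},
  {"x": 0,"y": 0.4,"z": -1.5,"roll": 0,"claw": 0.27},
  {"x": 0,"y": 0.4,"z": -3,"roll": 0,"claw": 0.27},
  {"x": 0,"y": 0.4,"z": -3.5,"roll": 0,"claw": 0.27},
  {"x": 0,"y": 0.4,"z": -3.5,"roll": 0,"claw": 0.27},
])

```text
clock: 16.53
eef_pos: [524.1, 411.7, 7.4]
tool_rot: [3.14, 0.004, 0.329]
force: [0.9, -0.0, -0.1]
width: 62.5
```

```bash
python3 - <<'E'
from h import *
s=info(); i,d,P,cal=snap("w15")
m=(abs(P[...,0]-525)<60)&(abs(P[...,1]-413)<60)&(P[...,2]>1)&(P[...,2]<14)
blob(P,m,150,420,60,420,20)
# fingers: points above z=14 nearest in jaws' height
a=s['tool_rot'][2]; ax=np.array([np.cos(a),np.sin(a)]); ay=np.array([-ax[1],ax[0]])
rel=P[...,:2]-s['eef_pos'][:2]; X=rel@ax; Y=rel@ay
for sg in(1,-1):
    k=(P[...,2]>13)&(P[...,2]<80)&(sg*Y>15)&(sg*Y<45)&(abs(X)<25); print(sg,'inner Y',np.percentile(sg*Y[k],[1,5,50]),'z',np.percentile(P[k][:,2],[0.5,2,10]),'X',np.percentile(X[k],[2,98]))
E
```

```text
t 16.53 tcp [524.1 411.7   7.4] rot [179.9   0.2  18.8] F [ 0.9 -0.  -0.1] w 62.5
blob [ 235  191   86  104 8187] 8187 c [525.  412.2] wh [70.4 50.2] a 19.0 z [1.2 2.2 9.9]
1 inner Y [31.70205192 31.85146958 33.9155046 ] z [30.61244825 32.95691741 39.0743036 ] X [-9.34895986 13.66840953]
-1 inner Y [30.01509781 30.1673152  32.52045463] z [30.62220435 32.8468042  39.27621468] X [-9.40074735 13.60138083]
```

View pics/w15.png

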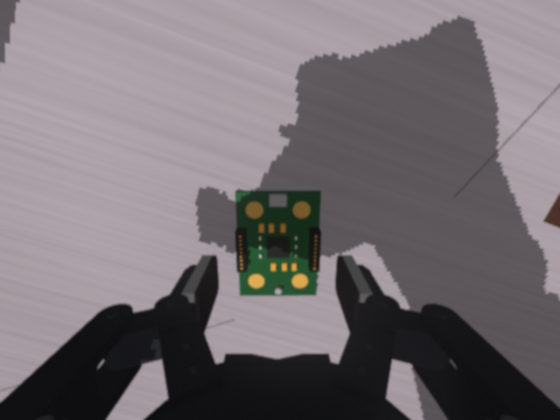

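The board is centred and square between the jaws (columns 236–321, jaw centre 277). Now the final descent and grip.

send_rows([
  {"x": 0.05,"y": 0.05,"z": -0.7,"roll": 0,"claw": 0.27},
  {"x": 0.05,"y": 0.05,"z": -1.4,"roll": 0,"claw": 0.27},
  {"x": 0.05,"y": 0.05,"z": -2,"roll": 0,"claw": 0.27},
  {"x": 0.05,"y": 0.05,"z": -2.2,"roll": 0,"claw": 0.27},
  {"x": 0.05,"y": 0.05,"z": -2.2,"roll": 0,"claw": 0.27},
])

```text
clock: 17.0
eef_pos: [525.6, 412.8, -13.3]
tool_rot: [3.141, 0.001, 0.329]
force: [-0.4, 0.2, 0.2]
width: 62.1
```

send_rows([
  {"x": 0,"y": 0,"z": 0,"roll": 0,"claw": 0.33},
  {"x": 0,"y": 0,"z": 0,"roll": 0,"claw": 0.4},
  {"x": 0,"y": 0,"z": 0,"roll": 0,"claw": 0.5},
  {"x": 0,"y": 0,"z": 0,"roll": 0,"claw": 0.6},
  {"x": 0,"y": 0,"z": 0,"roll": 0,"claw": 0.6},
])

```text
clock: 17.42
eef_pos: [526.6, 413.5, -11.4]
tool_rot: [-3.141, -0.001, 0.329]
force: [-1.0, -1.3, 5.8]
width: 46.7
```

send_rows([
  {"x": 0,"y": 0,"z": 0.3,"roll": 0,"claw": 0.7},
  {"x": 0,"y": 0,"z": 1,"roll": 0,"claw": 0.7},
  {"x": 0,"y": 0,"z": 2,"roll": 0,"claw": 0.7},
  {"x": 0,"y": 0,"z": 2,"roll": 0,"claw": 0.7},
  {"x": 0,"y": 0,"z": 2,"roll": 0,"claw": 0.7},
])

```text
clock: 17.83
eef_pos: [526.8, 413.8, 8.8]
tool_rot: [-3.141, -0.002, 0.329]
force: [-1.0, -0.2, -0.5]
width: 47.0
```

```bash
python3 - <<'E'
from h import *
s=info(); i,d,P,cal=snap("w16")
m=(abs(P[...,0]-525)<60)&(abs(P[...,1]-413)<60)&(P[...,2]>12)&(P[...,2]<40)
hsv=cv2.cvtColor(i,cv2.COLOR_BGR2HSV); g=(hsv[...,0]>35)&(hsv[...,0]<95)&(hsv[...,1]>80)
p=blob(P,m&g,200,350,120,350,20)
A=np.c_[p[:,:2]-p[:,:2].mean(0),np.ones(len(p))]; print('tilt',np.linalg.lstsq(A,p[:,2],rcond=None)[0])
E
```

```text
t 17.83 tcp [526.8 413.8   8.8] rot [-1.80e+02 -1.00e-01  1.88e+01] F [-1.  -0.2 -0.5] w 47.0
blob [ 230  205   94  112 5995] 5995 c [524.8 414.1] wh [70.1 49.2] a 18.9 z [21.  21.9 22.9]
tilt [1.35122311e-03 2.70965223e-03 2.19318951e+01]
```

The board is held level, with its underside about 10 mm above the TCP reading. Next I'll carry it to the pallet.

send_rows([
  {"x": 0,"y": 0,"z": 2.5,"roll": 0,"claw": 0.7},
  {"x": 0,"y": -2,"z": 5,"roll": -5,"claw": 0.7},
  {"x": 0.4,"y": -4.5,"z": 7.5,"roll": -10,"claw": 0.7},
  {"x": 0.8,"y": -7,"z": 10,"roll": -15,"claw": 0.7},
  {"x": 1.2,"y": -10,"z": 11,"roll": -20,"claw": 0.7},
])

```text
clock: 18.3
eef_pos: [539.5, 314.4, 120.7]
tool_rot: [-3.138, -0.004, -0.023]
force: [1.6, 0.1, -0.5]
width: 46.5
```

send_rows([
  {"x": 0.4,"y": -3.3,"z": 0,"roll": -5,"claw": 0.7},
  {"x": 0.8,"y": -6.6,"z": 0,"roll": -10,"claw": 0.7},
  {"x": 1.2,"y": -10,"z": 0,"roll": -15,"claw": 0.7},
  {"x": 1.6,"y": -13.3,"z": 0,"roll": -17.2,"claw": 0.7},
  {"x": 2,"y": -16.5,"z": 0,"roll": -17.2,"claw": 0.7},
])

```text
clock: 18.72
eef_pos: [557.8, 146.5, 117.4]
tool_rot: [3.141, 0.0, -0.322]
force: [1.0, -0.4, -0.5]
width: 46.7
```

send_rows([
  {"x": 0.4,"y": -3.3,"z": 0,"roll": 0,"claw": 0.7},
  {"x": 0.8,"y": -6.6,"z": 0,"roll": 0,"claw": 0.7},
  {"x": 1.2,"y": -10,"z": 0,"roll": 0,"claw": 0.7},
  {"x": 1.6,"y": -12,"z": 0,"roll": 0,"claw": 0.7},
  {"x": 1.6,"y": -13.5,"z": 0,"roll": 0,"claw": 0.7},
])

```text
clock: 19.13
eef_pos: [574.6, 9.4, 117.6]
tool_rot: [3.14, -0.001, -0.325]
force: [-0.1, 0.3, -0.6]
width: 46.7
```

send_rows([
  {"x": 0,"y": 0,"z": 0,"roll": 0,"claw": 0.7},
  {"x": 0,"y": 0,"z": 0,"roll": 0,"claw": 0.7},
  {"x": 0,"y": 0,"z": 0,"roll": 0,"claw": 0.7},
])

```text
clock: 19.38
eef_pos: [573.8, 15.0, 117.3]
tool_rot: [-3.141, 0.001, -0.319]
force: [-0.1, 0.4, -1.0]
width: 46.5
```

send_rows([
  {"x": 0.1,"y": -0.3,"z": -2,"roll": 0,"claw": 0.7},
  {"x": 0.1,"y": -0.3,"z": -4,"roll": 0,"claw": 0.7},
  {"x": 0.1,"y": -0.3,"z": -6,"roll": 0,"claw": 0.7},
  {"x": 0.1,"y": -0.3,"z": -7,"roll": 0,"claw": 0.7},
  {"x": 0.1,"y": -0.3,"z": -7,"roll": 0,"claw": 0.7},
])

```text
clock: 19.8
eef_pos: [573.2, 12.2, 45.4]
tool_rot: [3.141, 0.005, -0.318]
force: [-0.1, 0.6, -0.4]
width: 46.3
```

```bash
python3 - <<'E'
from h import *
s=info(); i,d,P,cal=snap("w17")
hsv=cv2.cvtColor(i,cv2.COLOR_BGR2HSV); g=(hsv[...,0]>35)&(hsv[...,0]<95)&(hsv[...,1]>80)
blob(P,g,200,350,120,350,8)
k=(i.max(2)<70)|blue(i); blob(P,k&(P[...,2]<46)&(P[...,2]>37),180,380,60,420,4)
hi=blue(i)&(P[...,2]>48)&(P[...,2]<60)&(P[...,0]>600); blob(P,hi,0,560,0,250,4)
E
```

```text
t 19.8 tcp [573.2  12.2  45.4] rot [180.    0.3 -18.2] F [-0.1  0.6 -0.4] w 46.3
blob [ 229  204   96  115 6428] 6273 c [571.2  13.2] wh [50.3 71.1] a 72.0 z [57.7 58.6 59.7]
blob [ 224  174  105   78 3183] 3183 c [593.9   6. ] wh [60.  48.5] a 71.8 z [40.  41.1 42.2]
blob [ 180  123  197   52 9287] 9287 c [630.7  -6.9] wh [98.7 25.7] a 71.3 z [52.9 53.9 55. ]
```

send_rows([
  {"x": 0.25,"y": -0.06,"z": -0.4,"roll": 0,"claw": 0.7},
  {"x": 0.25,"y": -0.06,"z": -0.8,"roll": 0,"claw": 0.7},
  {"x": 0.25,"y": -0.06,"z": -1.1,"roll": 0,"claw": 0.7},
  {"x": 0.25,"y": -0.06,"z": -1.1,"roll": 0,"claw": 0.7},
  {"x": 0.25,"y": -0.06,"z": -1.1,"roll": 0,"claw": 0.7},
])

```text
clock: 20.27
eef_pos: [577.7, 9.6, 36.8]
tool_rot: [-3.141, -0.0, -0.321]
force: [-0.2, -0.5, -0.5]
width: 46.6
```

```bash
python3 - <<'E'
from h import *
s=info(); i,d,P,cal=snap("w18")
hsv=cv2.cvtColor(i,cv2.COLOR_BGR2HSV); g=(hsv[...,0]>35)&(hsv[...,0]<95)&(hsv[...,1]>80)
blob(P,g,200,350,120,350,8)
k=(i.max(2)<70)|blue(i); blob(P,k&(P[...,2]<43)&(P[...,2]>38),180,380,60,420,4)
E
```

```text
t 20.27 tcp [577.7   9.6  36.8] rot [-180.    -0.   -18.4] F [-0.2 -0.5 -0.5] w 46.6
blob [ 230  204   95  115 6455] 6243 c [572.4  10.9] wh [51.3 77.1] a 71.6 z [49.2 50.1 51.1]
blob [ 228  293   95   56 2929] 2929 c [532.4  26.1] wh [59.4 43.7] a 71.7 z [40.  40.9 41.8]
```

send_rows([
  {"x": 0,"y": 0,"z": -0.2,"roll": 0,"claw": 0.7},
  {"x": 0,"y": 0,"z": -0.3,"roll": 0,"claw": 0.7},
  {"x": 0,"y": 0,"z": -0.3,"roll": 0,"claw": 0.7},
  {"x": 0,"y": 0,"z": -0.3,"roll": 0,"claw": 0.7},
  {"x": 0,"y": 0,"z": -0.3,"roll": 0,"claw": 0.7},
])

```text
clock: 20.73
eef_pos: [577.6, 9.6, 33.6]
tool_rot: [3.142, 0.0, -0.321]
force: [0.1, -0.5, -0.2]
width: 46.2
```

```bash
python3 - <<'E'
from h import *
s=info(); i,d,P,cal=snap("w19")
hsv=cv2.cvtColor(i,cv2.COLOR_BGR2HSV); g=(hsv[...,0]>40)&(hsv[...,0]<90)&(hsv[...,1]>90)&(P[...,2]>43)&(P[...,2]<52)
blob(P,g,200,350,120,350,3)
E
```

```text
t 20.73 tcp [577.6   9.6  33.6] rot [180.    0.  -18.4] F [ 0.1 -0.5 -0.2] w 46.2
blob [ 230  205   95  113 6064] 6055 c [575.3  10.5] wh [49.9 70.7] a 71.9 z [46.  46.9 47.9]
```

send_rows([
  {"x": -0.13,"y": 0.2,"z": 0,"roll": 0,"claw": 0.7},
  {"x": -0.13,"y": 0.2,"z": -0.1,"roll": 0,"claw": 0.7},
  {"x": -0.13,"y": 0.2,"z": -0.2,"roll": 0,"claw": 0.7},
  {"x": -0.13,"y": 0.2,"z": -0.25,"roll": 0,"claw": 0.7},
  {"x": -0.13,"y": 0.2,"z": -0.25,"roll": 0,"claw": 0.7},
])

```text
clock: 21.2
eef_pos: [576.2, 11.6, 31.0]
tool_rot: [3.141, 0.0, -0.321]
force: [-0.2, -0.8, 0.2]
width: 46.7
```

send_rows([
  {"x": 0,"y": 0,"z": -0.05,"roll": 0,"claw": 0.7},
  {"x": 0,"y": 0,"z": -0.05,"roll": 0,"claw": 0.7},
  {"x": 0,"y": 0,"z": -0.05,"roll": 0,"claw": 0.7},
])

```text
clock: 21.45
eef_pos: [576.4, 11.6, 30.7]
tool_rot: [3.142, -0.0, -0.321]
force: [-0.4, -0.4, 0.8]
width: 46.7
```

send_rows([
  {"x": 0,"y": 0,"z": -0.03,"roll": 0,"claw": 0.6},
  {"x": 0,"y": 0,"z": -0.03,"roll": 0,"claw": 0.42},
  {"x": 0,"y": 0,"z": -0.03,"roll": 0,"claw": 0.36},
  {"x": 0,"y": 0,"z": -0.03,"roll": 0,"claw": 0.3},
  {"x": 0,"y": 0,"z": -0.03,"roll": 0,"claw": 0.25},
])

```text
clock: 21.87
eef_pos: [576.3, 11.6, 30.3]
tool_rot: [3.142, -0.0, -0.321]
force: [0.7, 0.2, 0.4]
width: 64.2
```

send_rows([
  {"x": 0,"y": 0,"z": 0.5,"roll": 0,"claw": 0.25},
  {"x": 0,"y": 0,"z": 2,"roll": 0,"claw": 0.25},
  {"x": 0,"y": 0,"z": 5,"roll": 0,"claw": 0.25},
  {"x": 0,"y": 0,"z": 8,"roll": 0,"claw": 0.25},
  {"x": 0,"y": 0,"z": 11,"roll": 0,"claw": 0.25},
])

```text
clock: 22.28
eef_pos: [575.9, 11.5, 141.7]
tool_rot: [3.141, 0.001, -0.321]
force: [0.7, -0.2, 0.0]
width: 64.0
```

```bash
cat >> h.py <<'E'
def green(i):
    hsv=cv2.cvtColor(i,cv2.COLOR_BGR2HSV); return (hsv[...,0]>40)&(hsv[...,0]<90)&(hsv[...,1]>90)
E
python3 - <<'E'
from h import *
s=info(); i,d,P,cal=snap("w20")
blob(P,green(i)&(P[...,2]>41)&(P[...,2]<52),180,380,80,420,3)
k=((i.max(2)<70)|blue(i)|green(i)); blob(P,k&(P[...,2]<47.5)&(P[...,2]>37),180,380,60,420,6)
blob(P,blue(i)&(P[...,2]>48)&(P[...,2]<60)&(P[...,0]>600),0,560,0,250,4)
E
```

```text
t 22.28 tcp [575.9  11.5 141.7] rot [180.    0.  -18.4] F [ 0.7 -0.2  0. ] w 64.0
blob [ 249  169   55   73 2150] 2148 c [573.5  13.1] wh [48.7 70.9] a 71.9 z [42.8 43.9 45. ]
blob [ 243  156   68  111 5624] 5624 c [565.3  15.6] wh [ 60.  109.9] a 71.8 z [40.1 42.5 45.1]
blob [ 217  124  121   32 3427] 3427 c [631.   -6.5] wh [98.5 25. ] a 71.1 z [52.8 53.9 55. ]
```

The base board sits flat on the pad: centre (573.5,13.1) against the pallet's (574,12.6), in line. Next is the sensor board.

send_rows([
  {"x": -2,"y": 2.9,"z": 1,"roll": 1,"claw": 0.4},
  {"x": -4,"y": 5.8,"z": 1,"roll": 2,"claw": 0.4},
  {"x": -6,"y": 8.7,"z": 1,"roll": 3,"claw": 0.4},
  {"x": -8,"y": 11.6,"z": 1,"roll": 4,"claw": 0.4},
  {"x": -10,"y": 14.5,"z": 0,"roll": 4.7,"claw": 0.4},
])

```text
clock: 22.75
eef_pos: [476.7, 158.1, 141.9]
tool_rot: [-3.139, -0.003, -0.238]
force: [0.1, 0.6, 0.2]
width: 51.1
```

send_rows([
  {"x": -1.7,"y": 2.5,"z": -1,"roll": 0,"claw": 0.4},
  {"x": -3.4,"y": 5,"z": -3,"roll": 0,"claw": 0.4},
  {"x": -5,"y": 7.5,"z": -5,"roll": 0,"claw": 0.4},
  {"x": -5,"y": 7.5,"z": -7,"roll": 0,"claw": 0.4},
  {"x": -5,"y": 7.5,"z": -7,"roll": 0,"claw": 0.4},
])

```text
clock: 23.17
eef_pos: [423.1, 232.7, 67.9]
tool_rot: [3.139, 0.004, -0.234]
force: [-0.9, -0.7, -0.5]
width: 51.2
```

send_rows([
  {"x": 0,"y": 0,"z": -0.5,"roll": 0,"claw": 0.4},
  {"x": 0,"y": 0,"z": -1,"roll": 0,"claw": 0.4},
  {"x": 0,"y": 0,"z": -1,"roll": 0,"claw": 0.4},
])

```text
clock: 23.42
eef_pos: [427.4, 230.5, 60.5]
tool_rot: [-3.142, -0.001, -0.241]
force: [0.6, -0.6, -0.4]
width: 51.1
```

```bash
python3 - <<'E'
from h import *
s=info(); i,d,P,cal=snap("w21"); reg(P,i,"sensor_board_mid",(425,231))
k=(P[...,2]>13.5)&(P[...,2]<30)&(np.hypot(P[...,0]-425,P[...,1]-231)<50); blob(P,k,180,400,60,400,20)
E
```

```text
t 23.42 tcp [427.4 230.5  60.5] rot [-1.80e+02 -1.00e-01 -1.38e+01] F [ 0.6 -0.6 -0.4] w 51.1
sensor_board_mid 0.78 [281. 227.] 4144 [422.3 232. ] [45.4 66.1] 76.4 z [16.5 18.8 24.8] bgr [102. 114. 107.]
blob [ 249  189   56   76 4135] 4135 c [425.  231.4] wh [40.2 60.5] a 76.6 z [17.  18.8 24.5]
```

send_rows([
  {"x": -0.15,"y": 0,"z": -1.5,"roll": 0.4,"claw": 0.4},
  {"x": -0.15,"y": 0,"z": -3,"roll": 0.4,"claw": 0.4},
  {"x": -0.15,"y": 0,"z": -4,"roll": 0.4,"claw": 0.4},
  {"x": -0.15,"y": 0,"z": -4,"roll": 0.4,"claw": 0.4},
  {"x": -0.15,"y": 0,"z": -4,"roll": 0.4,"claw": 0.4},
])

```text
clock: 23.93
eef_pos: [425.0, 231.2, 20.4]
tool_rot: [3.141, 0.0, -0.233]
force: [0.4, -0.5, 0.3]
width: 51.3
```

```bash
python3 - <<'E'
from h import *
s=info(); i,d,P,cal=snap("w22")
k=(P[...,2]>13.5)&(P[...,2]<30)&(np.hypot(P[...,0]-425,P[...,1]-231)<37); blob(P,k,225,335,60,400,20)
a=s['tool_rot'][2]; ax=np.array([np.cos(a),np.sin(a)]); ay=np.array([-ax[1],ax[0]])
rel=P[...,:2]-s['eef_pos'][:2]; X=rel@ax; Y=rel@ay
for sg in(1,-1):
    k=(P[...,2]>27)&(P[...,2]<90)&(sg*Y>15)&(sg*Y<45)&(abs(X)<25); print(sg,'inner Y',np.percentile(sg*Y[k],[1,5,50]),'z',np.percentile(P[k][:,2],[0.5,2,10]),'X',np.percentile(X[k],[2,98]))
E
```

```text
t 23.93 tcp [425.  231.2  20.4] rot [180.    0.  -13.3] F [ 0.4 -0.5  0.3] w 51.3
blob [ 243  201   69   91 6040] 6040 c [425.  231.3] wh [40.2 60.5] a 76.7 z [17.1 18.8 24.5]
1 inner Y [25.91086131 26.02352147 29.11308299] z [41.0738952  44.24296008 50.84329316] X [-9.78581615 12.97193572]
-1 inner Y [24.90142348 25.00056686 28.23044119] z [41.19678052 44.22093921 50.72695152] X [-9.6735908  12.87521818]
```

View pics/w22.png

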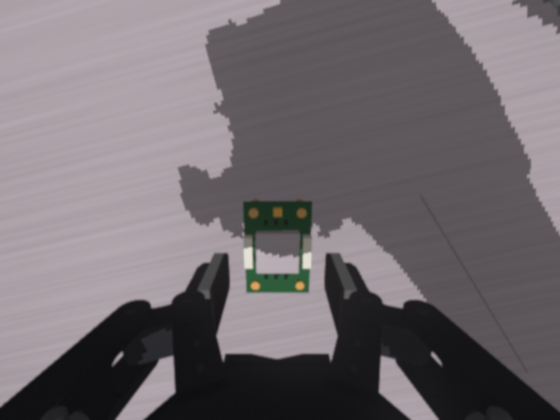

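The sensor board is centred and square in the jaws (columns 244–312, jaw centre 277). Down and grip.

send_rows([
  {"x": 0,"y": 0,"z": -0.6,"roll": 0,"claw": 0.4},
  {"x": 0,"y": 0,"z": -1.2,"roll": 0,"claw": 0.4},
  {"x": 0,"y": 0,"z": -1.8,"roll": 0,"claw": 0.4},
  {"x": 0,"y": 0,"z": -1.8,"roll": 0,"claw": 0.4},
  {"x": 0,"y": 0,"z": -1.8,"roll": 0,"claw": 0.4},
])

```text
clock: 24.4
eef_pos: [424.5, 231.4, 1.9]
tool_rot: [3.141, 0.001, -0.232]
force: [0.1, 0.1, 0.1]
width: 51.2
```

send_rows([
  {"x": 0,"y": 0,"z": 0,"roll": 0,"claw": 0.45},
  {"x": 0,"y": 0,"z": 0,"roll": 0,"claw": 0.5},
  {"x": 0,"y": 0,"z": 0,"roll": 0,"claw": 0.6},
  {"x": 0,"y": 0,"z": 0,"roll": 0,"claw": 0.75},
  {"x": 0,"y": 0,"z": 0,"roll": 0,"claw": 0.75},
])

```text
clock: 24.82
eef_pos: [424.9, 231.6, 3.0]
tool_rot: [-3.141, -0.0, -0.232]
force: [-0.1, 0.1, 5.6]
width: 36.6
```

send_rows([
  {"x": 0,"y": 0,"z": 0,"roll": 0,"claw": 0.8},
  {"x": 0,"y": 0,"z": 0.5,"roll": 0,"claw": 0.8},
  {"x": 0,"y": 0,"z": 1.5,"roll": 0,"claw": 0.8},
  {"x": 0,"y": 0,"z": 2,"roll": 0,"claw": 0.8},
  {"x": 0,"y": 0,"z": 2,"roll": 0,"claw": 0.8},
])

```text
clock: 25.23
eef_pos: [425.8, 232.1, 23.8]
tool_rot: [-3.14, -0.002, -0.232]
force: [-0.0, -0.7, -1.2]
width: 36.7
```

```bash
cat >> h.py <<'E'
def tilt(p):
    A=np.c_[p[:,:2]-p[:,:2].mean(0),np.ones(len(p))]; print('tilt',np.round(np.linalg.lstsq(A,p[:,2],rcond=None)[0],3))
E
python3 - <<'E'
from h import *
s=info(); i,d,P,cal=snap("w23")
k=(P[...,2]>32)&(P[...,2]<48)&(np.hypot(P[...,0]-425,P[...,1]-231)<37); blob(P,k,245,310,60,400,20)
tilt(blob(P,green(i)&(P[...,2]>15),225,335,60,400,5))
E
```

```text
t 25.23 tcp [425.8 232.1  23.8] rot [-1.799e+02 -1.000e-01 -1.330e+01] F [-0.  -0.7 -1.2] w 36.7
blob [ 245  210   65   99 6406] 6406 c [425.6 231.9] wh [37.5 60.9] a 75.9 z [37.8 39.7 45.2]
blob [ 241  211   73   35 1659] 1651 c [445.4 227.7] wh [38.2 20.1] a 76.4 z [37.7 38.6 39.6]
tilt [ 4.0000e-03 -1.0000e-03  3.8636e+01]
```

The sensor board is held level, feet about 4 mm below the TCP reading, so it should seat at TCP z≈48. I'll carry it over.

send_rows([
  {"x": 0,"y": 0,"z": 3,"roll": 0,"claw": 0.8},
  {"x": 0.7,"y": -1,"z": 6,"roll": -1,"claw": 0.8},
  {"x": 2.4,"y": -3.5,"z": 8.5,"roll": -2,"claw": 0.8},
  {"x": 4.4,"y": -6.5,"z": 10,"roll": -3,"claw": 0.8},
  {"x": 6.4,"y": -9.5,"z": 10,"roll": -4,"claw": 0.8},
])

```text
clock: 25.7
eef_pos: [491.3, 136.8, 125.5]
tool_rot: [-3.138, -0.005, -0.3]
force: [1.4, 0.8, 0.7]
width: 36.7
```

send_rows([
  {"x": 2,"y": -3,"z": 0,"roll": -1,"claw": 0.8},
  {"x": 4,"y": -6,"z": 0,"roll": -1,"claw": 0.8},
  {"x": 6,"y": -9,"z": 0,"roll": -1,"claw": 0.8},
  {"x": 7.5,"y": -11,"z": 0,"roll": -1,"claw": 0.8},
  {"x": 8.4,"y": -12.4,"z": 0,"roll": -1,"claw": 0.8},
])

```text
clock: 26.12
eef_pos: [574.5, 8.9, 122.4]
tool_rot: [3.14, -0.002, -0.323]
force: [1.1, 0.0, 1.1]
width: 36.4
```

send_rows([
  {"x": 0,"y": 0,"z": -1,"roll": 0,"claw": 0.8},
  {"x": 0,"y": 0,"z": -2.5,"roll": 0,"claw": 0.8},
  {"x": 0,"y": 0,"z": -4,"roll": 0,"claw": 0.8},
  {"x": 0,"y": 0,"z": -4.5,"roll": 0,"claw": 0.8},
  {"x": 0,"y": 0,"z": -4.5,"roll": 0,"claw": 0.8},
])

```text
clock: 26.53
eef_pos: [570.7, 13.8, 75.5]
tool_rot: [3.141, 0.004, -0.318]
force: [0.3, 0.3, 0.3]
width: 36.5
```

send_rows([
  {"x": 0,"y": 0,"z": 0,"roll": 0,"claw": 0.8},
  {"x": 0,"y": 0,"z": 0,"roll": 0,"claw": 0.8},
  {"x": 0,"y": 0,"z": 0,"roll": 0,"claw": 0.8},
])

```text
clock: 26.78
eef_pos: [573.4, 13.0, 78.1]
tool_rot: [-3.141, -0.001, -0.319]
force: [-0.3, 0.2, -1.0]
width: 36.7
```

```bash
python3 - <<'E'
from h import *
s=info(); i,d,P,cal=snap("w24")
z=s['eef_pos'][2]
k=(P[...,2]>z+11)&(P[...,2]<z+25)&(np.hypot(P[...,0]-573,P[...,1]-13)<40); blob(P,k,245,310,60,400,20)
blob(P,green(i)&(P[...,2]>41)&(P[...,2]<48),180,380,60,420,4)
np.save("w24.npy",P)
E
```

```text
t 26.78 tcp [573.4  13.   78.1] rot [-1.80e+02 -1.00e-01 -1.83e+01] F [-0.3  0.2 -1. ] w 36.7
blob [ 245  210   65   99 6419] 6419 c [573.1  12.8] wh [37.5 60.8] a 71.1 z [92.1 94.  99.4]
blob [ 241  181   73   29 1252] 1252 c [597.5   5. ] wh [49.3 20.6] a 72.1 z [42.9 43.9 44.9]
```

The sensor board is within 0.5 mm of the base centre, so I'm lowering it.

send_rows([
  {"x": 0.03,"y": 0,"z": -1,"roll": 0,"claw": 0.8},
  {"x": 0.03,"y": 0,"z": -2,"roll": 0,"claw": 0.8},
  {"x": 0.03,"y": 0,"z": -2.6,"roll": 0,"claw": 0.8},
  {"x": 0.03,"y": 0,"z": -2.6,"roll": 0,"claw": 0.8},
  {"x": 0.03,"y": 0,"z": -2.6,"roll": 0,"claw": 0.8},
])

```text
clock: 27.25
eef_pos: [572.5, 12.6, 50.5]
tool_rot: [3.141, 0.002, -0.319]
force: [-0.7, 0.3, -0.1]
width: 36.6
```

```bash
python3 - <<'E'
from h import *
s=info(); i,d,P,cal=snap("w25")
z=s['eef_pos'][2]
k=(P[...,2]>z+11)&(P[...,2]<z+25)&(np.hypot(P[...,0]-573,P[...,1]-13)<40); blob(P,k,245,310,60,400,20)
blob(P,green(i)&(P[...,2]>z+8),225,335,60,400,5)
blob(P,green(i)&(P[...,2]>41)&(P[...,2]<48),180,380,60,420,4)
E
```

```text
t 27.25 tcp [572.5  12.6  50.5] rot [ 1.80e+02  1.00e-01 -1.83e+01] F [-0.7  0.3 -0.1] w 36.6
blob [ 245  210   65   99 6399] 6399 c [572.2  12.8] wh [37.4 61.3] a 71.8 z [64.5 66.3 71.8]
blob [ 239  210   76   37 1940] 1924 c [591.8   6.6] wh [40.1 20.5] a 71.2 z [64.1 65.2 66.2]
blob [ 235  189   83   37 1137] 1137 c [597.3   5.1] wh [49.1 21.7] a 71.5 z [42.8 43.9 45. ]
```

send_rows([
  {"x": 0.08,"y": 0,"z": -0.1,"roll": 0,"claw": 0.8},
  {"x": 0.08,"y": 0,"z": -0.15,"roll": 0,"claw": 0.8},
  {"x": 0.08,"y": 0,"z": -0.2,"roll": 0,"claw": 0.8},
  {"x": 0.08,"y": 0,"z": -0.2,"roll": 0,"claw": 0.8},
  {"x": 0.08,"y": 0,"z": -0.2,"roll": 0,"claw": 0.8},
])

```text
clock: 27.72
eef_pos: [574.0, 12.6, 49.4]
tool_rot: [-3.142, -0.0, -0.319]
force: [-0.8, 0.9, -1.7]
width: 36.1
```

send_rows([
  {"x": 0,"y": 0,"z": -0.05,"roll": 0,"claw": 0.8},
  {"x": 0,"y": 0,"z": -0.05,"roll": 0,"claw": 0.8},
  {"x": 0,"y": 0,"z": -0.05,"roll": 0,"claw": 0.8},
])

```text
clock: 27.97
eef_pos: [573.9, 12.7, 48.8]
tool_rot: [3.142, 0.0, -0.319]
force: [0.8, -0.2, -0.4]
width: 36.4
```

send_rows([
  {"x": 0,"y": 0,"z": -0.05,"roll": 0,"claw": 0.8},
  {"x": 0,"y": 0,"z": -0.05,"roll": 0,"claw": 0.8},
  {"x": 0,"y": 0,"z": -0.05,"roll": 0,"claw": 0.8},
])

```text
clock: 28.22
eef_pos: [573.9, 12.6, 48.3]
tool_rot: [3.142, 0.0, -0.319]
force: [-0.1, 1.2, -0.7]
width: 36.5
```

send_rows([
  {"x": 0,"y": 0,"z": -0.05,"roll": 0,"claw": 0.8},
  {"x": 0,"y": 0,"z": -0.05,"roll": 0,"claw": 0.8},
  {"x": 0,"y": 0,"z": -0.05,"roll": 0,"claw": 0.8},
])

```text
clock: 28.47
eef_pos: [574.0, 12.6, 48.1]
tool_rot: [-3.141, -0.0, -0.319]
force: [-0.2, -0.4, 3.0]
width: 36.6
```

There is contact at z 48.1, as predicted. I'll release and retreat.

send_rows([
  {"x": 0,"y": 0,"z": 0,"roll": 0,"claw": 0.56},
  {"x": 0,"y": 0,"z": 0,"roll": 0,"claw": 0.52},
  {"x": 0,"y": 0,"z": 0,"roll": 0,"claw": 0.48},
  {"x": 0,"y": 0,"z": 0,"roll": 0,"claw": 0.44},
  {"x": 0,"y": 0,"z": 0,"roll": 0,"claw": 0.38},
])

```text
clock: 28.88
eef_pos: [573.9, 12.6, 47.7]
tool_rot: [3.142, 0.0, -0.319]
force: [0.4, -0.2, -0.8]
width: 52.6
```

send_rows([
  {"x": 0,"y": 0,"z": 0.2,"roll": 0,"claw": 0.35},
  {"x": 0,"y": 0,"z": 1.5,"roll": 0,"claw": 0.35},
  {"x": 0,"y": 0,"z": 4,"roll": 0,"claw": 0.35},
  {"x": 0,"y": 0,"z": 7,"roll": 0,"claw": 0.35},
  {"x": 0,"y": 0,"z": 10,"roll": 0,"claw": 0.35},
])

```text
clock: 29.3
eef_pos: [573.3, 12.5, 148.6]
tool_rot: [3.141, 0.001, -0.319]
force: [-0.4, -0.5, -0.4]
width: 55.7
```

```bash
python3 - <<'E'
from h import *
s=info(); i,d,P,cal=snap("w26")
k=(P[...,2]>60)&(P[...,2]<75)&(np.hypot(P[...,0]-573,P[...,1]-13)<45); tilt(blob(P,k,220,340,60,400,3)); blob(P,k,220,340,60,400,20)
can=k&(P[...,2]>68.5); blob(P,can,240,320,60,400,20)
blob(P,green(i)&(P[...,2]>41)&(P[...,2]<48),180,380,60,420,4)
k=((i.max(2)<70)|blue(i)); blob(P,k&(P[...,2]<44)&(P[...,2]>37),180,380,60,420,6)
reg(P,i,"copper_sink_mid",(609,250))
E
```

```text
t 29.3 tcp [573.3  12.5 148.6] rot [ 1.80e+02  1.00e-01 -1.83e+01] F [-0.4 -0.5 -0.4] w 55.7
blob [ 253  173   47   66 3026] 1889 c [574.4  13.1] wh [40.1 60.6] a 71.7 z [61.8 63.  64.9]
tilt [ 1.0000e-03 -0.0000e+00  6.3124e+01]
blob [ 253  173   47   66 3026] 3026 c [574.4  13.1] wh [40.1 60.6] a 71.7 z [62.  63.7 69.5]
blob [261 194  31  29 610] 610 c [574.9  12.9] wh [25.8 25.3] a 72.1 z [68.6 69.2 70.1]
blob [283 165  21  24 184] 184 c [591.9  -9. ] wh [18.3 20.8] a 71.9 z [42.7 43.8 44.9]
blob [ 244  151   66  110 2844] 2844 c [565.5  15.5] wh [ 60.  110.7] a 71.7 z [39.8 41.  43.6]
copper_sink_mid 0.91 [ 61. 230.] 1192 [607.4 249.4] [32.  33.2] 2.5 z [ 0.2 21.2 24.2] bgr [46. 59. 96.]
copper_sink_mid 0.8 [ 20. 173.] 389 [664.7 256.1] [ 8.  32.3] 10.9 z [ 1.4 18.  24.1] bgr [46. 77. 39.]
```

The sensor board stands level at (574.4,13.1), can top centred at (574.9,12.9). Last part, the copper sink: BGR (46,59,96) confirms copper at (608,249.5), not the green one.

send_rows([
  {"x": 0.5,"y": 3.3,"z": 0,"roll": 5,"claw": 0.45},
  {"x": 1,"y": 6.6,"z": 0,"roll": 10,"claw": 0.45},
  {"x": 1.5,"y": 10,"z": 0,"roll": 15,"claw": 0.45},
  {"x": 2,"y": 13.3,"z": 0,"roll": 20,"claw": 0.45},
  {"x": 2.5,"y": 16.6,"z": 0,"roll": 21.3,"claw": 0.45},
])

```text
clock: 29.82
eef_pos: [598.6, 180.2, 147.4]
tool_rot: [-3.141, 0.001, 0.057]
force: [0.9, 0.1, 0.9]
width: 47.3
```

send_rows([
  {"x": 0.5,"y": 3,"z": -1,"roll": 0,"claw": 0.45},
  {"x": 1,"y": 6,"z": -3,"roll": 0,"claw": 0.45},
  {"x": 1,"y": 7.1,"z": -5.5,"roll": 0,"claw": 0.45},
  {"x": 1,"y": 7.1,"z": -6.5,"roll": 0,"claw": 0.45},
  {"x": 1,"y": 7.1,"z": -6.5,"roll": 0,"claw": 0.45},
])

```text
clock: 30.23
eef_pos: [606.0, 249.1, 79.2]
tool_rot: [3.139, 0.007, 0.054]
force: [-0.2, -0.7, -0.3]
width: 47.1
```

send_rows([
  {"x": 0,"y": 0,"z": -0.5,"roll": 0,"claw": 0.45},
  {"x": 0,"y": 0,"z": -1,"roll": 0,"claw": 0.45},
  {"x": 0,"y": 0,"z": -1,"roll": 0,"claw": 0.45},
])

```text
clock: 30.48
eef_pos: [609.4, 247.7, 73.0]
tool_rot: [3.141, -0.0, 0.05]
force: [0.1, -0.9, -0.1]
width: 47.2
```

```bash
python3 - <<'E'
from h import *
s=info(); i,d,P,cal=snap("w27"); reg(P,i,"copper_sink_mid",(609,250),zmin=4,R=40)
k=(P[...,2]>19)&(P[...,2]<30)&(np.hypot(P[...,0]-609,P[...,1]-250)<35); p=P[k]; print(cv2.minAreaRect(p[:,:2].astype(np.float32)))
cv2.imwrite("pics/c27.png",cv2.resize(i[120:360,170:390],(660,600)))
E
```

```text
t 30.48 tcp [609.4 247.7  73. ] rot [180.   -0.    2.9] F [ 0.1 -0.9 -0.1] w 47.2
copper_sink_mid 0.7 [274. 216.] 1506 [608.2 249.6] [30.9 29.9] 3.8 z [ 6.3 18.3 24.1] bgr [ 70.  90. 144.]
((608.1539916992188, 249.72731018066406), (30.68113899230957, 29.626449584960938), 3.921142339706421)
```

View pics/c27.png

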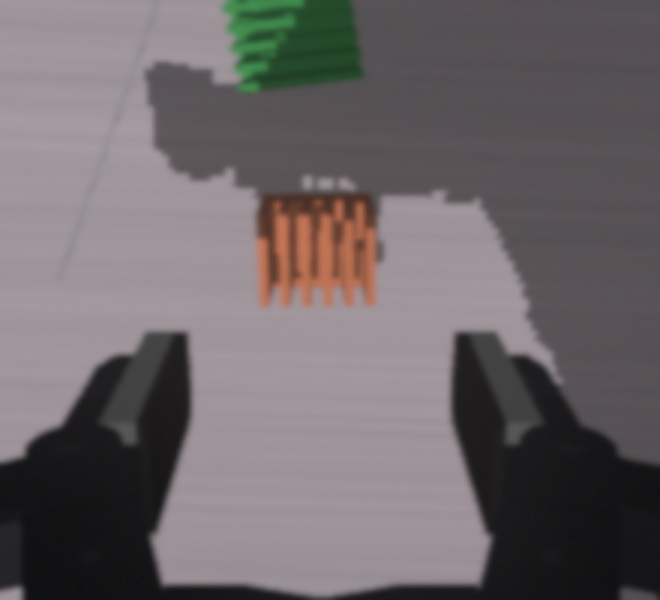

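The copper sink is at the crop's centre (318,250), fins along the jaw faces, and the green one is clear above it. Small correction, then down.

send_rows([
  {"x": -0.12,"y": 0.18,"z": -1,"roll": 1,"claw": 0.45},
  {"x": -0.12,"y": 0.18,"z": -2.5,"roll": 1,"claw": 0.45},
  {"x": -0.12,"y": 0.18,"z": -3.7,"roll": 1,"claw": 0.45},
  {"x": -0.12,"y": 0.18,"z": -3.7,"roll": 1,"claw": 0.45},
  {"x": -0.12,"y": 0.18,"z": -3.7,"roll": 1,"claw": 0.45},
])

```text
clock: 31.0
eef_pos: [607.0, 251.1, 34.9]
tool_rot: [3.141, 0.002, 0.07]
force: [0.1, -0.4, 0.7]
width: 47.1
```

```bash
python3 - <<'E'
from h import *
s=info(); i,d,P,cal=snap("w28")
k=(P[...,2]>19)&(P[...,2]<30)&(np.hypot(P[...,0]-609,P[...,1]-250)<23); p=P[k]; print(cv2.minAreaRect(p[:,:2].astype(np.float32)))
E
```

```text
t 31.0 tcp [607.  251.1  34.9] rot [1.8e+02 1.0e-01 4.0e+00] F [ 0.1 -0.4  0.7] w 47.1
((608.1568603515625, 249.4981689453125), (30.830717086791992, 30.076982498168945), 3.87347412109375)
```

send_rows([
  {"x": 0.05,"y": -0.12,"z": -1.2,"roll": 0,"claw": 0.45},
  {"x": 0.05,"y": -0.12,"z": -2.4,"roll": 0,"claw": 0.45},
  {"x": 0.05,"y": -0.12,"z": -3.4,"roll": 0,"claw": 0.45},
  {"x": 0.05,"y": -0.12,"z": -3.8,"roll": 0,"claw": 0.45},
  {"x": 0.05,"y": -0.12,"z": -3.8,"roll": 0,"claw": 0.45},
])

```text
clock: 31.47
eef_pos: [606.9, 249.7, -4.1]
tool_rot: [3.141, 0.003, 0.07]
force: [0.3, 0.5, -0.1]
width: 47.1
```

send_rows([
  {"x": 0,"y": 0,"z": 0,"roll": 0,"claw": 0.55},
  {"x": 0,"y": 0,"z": 0,"roll": 0,"claw": 0.62},
  {"x": 0,"y": 0,"z": 0,"roll": 0,"claw": 0.7},
  {"x": 0,"y": 0,"z": 0,"roll": 0,"claw": 0.85},
  {"x": 0,"y": 0,"z": 0,"roll": 0,"claw": 0.85},
])

```text
clock: 31.88
eef_pos: [608.8, 250.4, -1.5]
tool_rot: [-3.141, -0.001, 0.07]
force: [-0.4, -0.3, 1.7]
width: 27.7
```

send_rows([
  {"x": 0,"y": 0,"z": 0,"roll": 0,"claw": 0.9},
  {"x": 0,"y": 0,"z": 0.5,"roll": 0,"claw": 0.9},
  {"x": 0,"y": 0,"z": 1.5,"roll": 0,"claw": 0.9},
  {"x": 0,"y": 0,"z": 2,"roll": 0,"claw": 0.9},
  {"x": 0,"y": 0,"z": 2,"roll": 0,"claw": 0.9},
])

```text
clock: 32.3
eef_pos: [609.4, 250.7, 19.6]
tool_rot: [-3.141, -0.003, 0.07]
force: [0.4, 0.3, -1.4]
width: 28.4
```

```bash
python3 - <<'E'
from h import *
s=info(); i,d,P,cal=snap("w29"); z=s['eef_pos'][2]
h=cv2.cvtColor(i,cv2.COLOR_BGR2HSV); cu=((h[...,0]<20)|(h[...,0]>172))&(h[...,1]>90)
k=cu&(np.hypot(P[...,0]-608,P[...,1]-250)<25); p=P[k]; print(len(p),np.round(np.percentile(p[:,2],[2,50,90,98]),1),cv2.minAreaRect(p[p[:,2]>np.percentile(p[:,2],98)-6][:,:2].astype(np.float32)))
E
```

```text
t 32.3 tcp [609.4 250.7  19.6] rot [-179.9   -0.2    4. ] F [ 0.4  0.3 -1.4] w 28.4
3244 [24.7 38.  44.5 45.9] ((608.6087646484375, 251.1591033935547), (30.967782974243164, 29.641807556152344), 3.4864940643310547)
```

The copper sink is held level; it should seat at TCP z≈68.5. I'll carry it to the stack.

send_rows([
  {"x": 0,"y": 0,"z": 3,"roll": 0,"claw": 0.9},
  {"x": 0,"y": -1,"z": 6,"roll": -4,"claw": 0.9},
  {"x": -0.5,"y": -3.5,"z": 9,"roll": -8,"claw": 0.9},
  {"x": -1,"y": -6.5,"z": 11,"roll": -12,"claw": 0.9},
  {"x": -1.4,"y": -9.5,"z": 11,"roll": -16,"claw": 0.9},
])

```text
clock: 32.77
eef_pos: [596.9, 155.5, 132.4]
tool_rot: [-3.137, -0.007, -0.211]
force: [0.9, -1.2, -1.6]
width: 27.7
```

send_rows([
  {"x": -0.5,"y": -3.3,"z": 0,"roll": -4,"claw": 0.9},
  {"x": -1,"y": -6.6,"z": 0,"roll": -6.4,"claw": 0.9},
  {"x": -1.5,"y": -10,"z": 0,"roll": -6.4,"claw": 0.9},
  {"x": -1.8,"y": -12.7,"z": 0,"roll": -6.4,"claw": 0.9},
  {"x": -2,"y": -14.3,"z": 0,"roll": -6.4,"claw": 0.9},
])

```text
clock: 33.18
eef_pos: [573.3, 7.5, 128.0]
tool_rot: [3.139, -0.0, -0.325]
force: [0.8, -0.6, -0.0]
width: 28.1
```

send_rows([
  {"x": 0,"y": 0,"z": 0,"roll": 0,"claw": 0.9},
  {"x": 0,"y": 0,"z": -1,"roll": 0,"claw": 0.9},
  {"x": 0,"y": 0,"z": -3,"roll": 0,"claw": 0.9},
  {"x": 0,"y": 0,"z": -3,"roll": 0,"claw": 0.9},
  {"x": 0,"y": 0,"z": -3,"roll": 0,"claw": 0.9},
])

```text
clock: 33.6
eef_pos: [573.1, 14.2, 96.4]
tool_rot: [3.141, 0.003, -0.318]
force: [0.4, -0.4, -1.0]
width: 28.2
```

send_rows([
  {"x": 0,"y": 0,"z": 0,"roll": 0,"claw": 0.9},
  {"x": 0,"y": 0,"z": 0,"roll": 0,"claw": 0.9},
  {"x": 0,"y": 0,"z": 0,"roll": 0,"claw": 0.9},
])

```text
clock: 33.85
eef_pos: [574.8, 12.7, 98.5]
tool_rot: [-3.141, -0.001, -0.32]
force: [0.4, 0.4, -1.4]
width: 27.8
```

```bash
cat >> h.py <<'E'
def copper(P,i,near):
    h=cv2.cvtColor(i,cv2.COLOR_BGR2HSV); cu=((h[...,0]<20)|(h[...,0]>172))&(h[...,1]>90)
    p=P[cu&(np.hypot(P[...,0]-near[0],P[...,1]-near[1])<25)]; t=np.percentile(p[:,2],98); print('cu',len(p),'top',round(t,1),cv2.minAreaRect(p[p[:,2]>t-6][:,:2].astype(np.float32)))
E
python3 - <<'E'
from h import *
s=info(); i,d,P,cal=snap("w30"); copper(P,i,(575,13))
k=(P[...,2]>60)&(P[...,2]<66)&(np.hypot(P[...,0]-573,P[...,1]-13)<45)&green(i); blob(P,k,220,340,60,400,20)
E
```

```text
t 33.85 tcp [574.8  12.7  98.5] rot [-1.80e+02 -1.00e-01 -1.83e+01] F [ 0.4  0.4 -1.4] w 27.8
cu 3368 top 124.6 ((574.3480834960938, 13.031532287597656), (29.636356353759766, 30.58795928955078), 71.62984466552734)
blob [ 248  189   59   28 1056] 1056 c [593.4   6.7] wh [40.  19.7] a 71.8 z [61.8 62.9 64. ]
```

Within 0.5 mm of the can's centre, so I'm lowering it.

send_rows([
  {"x": 0.02,"y": 0,"z": -1,"roll": 0,"claw": 0.9},
  {"x": 0.02,"y": 0,"z": -2,"roll": 0,"claw": 0.9},
  {"x": 0.02,"y": 0,"z": -2.6,"roll": 0,"claw": 0.9},
  {"x": 0.02,"y": 0,"z": -2.6,"roll": 0,"claw": 0.9},
  {"x": 0.02,"y": 0,"z": -2.6,"roll": 0,"claw": 0.9},
])

```text
clock: 34.32
eef_pos: [573.8, 12.1, 70.9]
tool_rot: [3.141, 0.002, -0.321]
force: [0.1, 0.7, -0.8]
width: 28.3
```

send_rows([
  {"x": 0,"y": 0,"z": -0.1,"roll": 0,"claw": 0.9},
  {"x": 0,"y": 0,"z": -0.2,"roll": 0,"claw": 0.9},
  {"x": 0,"y": 0,"z": -0.25,"roll": 0,"claw": 0.9},
  {"x": 0,"y": 0,"z": -0.25,"roll": 0,"claw": 0.9},
  {"x": 0,"y": 0,"z": -0.25,"roll": 0,"claw": 0.9},
])

```text
clock: 34.73
eef_pos: [574.5, 12.3, 69.5]
tool_rot: [-3.141, -0.0, -0.321]
force: [0.5, -0.6, -1.0]
width: 28.0
```

```bash
python3 - <<'E'
from h import *
s=info(); i,d,P,cal=snap("w31"); copper(P,i,(575,13))
E
```

```text
t 34.73 tcp [574.5  12.3  69.5] rot [-180.    -0.   -18.4] F [ 0.5 -0.6 -1. ] w 28.0
cu 3515 top 95.8 ((573.8430786132812, 12.604474067687988), (29.759620666503906, 31.19938850402832), 71.80353546142578)
```

send_rows([
  {"x": 0.03,"y": 0.02,"z": -0.05,"roll": 0,"claw": 0.9},
  {"x": 0.03,"y": 0.02,"z": -0.08,"roll": 0,"claw": 0.9},
  {"x": 0.03,"y": 0.02,"z": -0.08,"roll": 0,"claw": 0.9},
])

```text
clock: 35.03
eef_pos: [574.7, 12.5, 68.5]
tool_rot: [-3.142, -0.0, -0.321]
force: [0.1, -0.9, -1.5]
width: 28.1
```

send_rows([
  {"x": 0,"y": 0,"z": -0.05,"roll": 0,"claw": 0.9},
  {"x": 0,"y": 0,"z": -0.05,"roll": 0,"claw": 0.9},
  {"x": 0,"y": 0,"z": -0.05,"roll": 0,"claw": 0.9},
])

```text
clock: 35.28
eef_pos: [574.8, 12.5, 68.4]
tool_rot: [-3.141, -0.0, -0.321]
force: [-1.6, -0.2, 4.0]
width: 27.7
```

There is contact (about 4–5 N) at z 68.4. I'll release slowly and rise.

send_rows([
  {"x": 0,"y": 0,"z": 0,"roll": 0,"claw": 0.67},
  {"x": 0,"y": 0,"z": 0,"roll": 0,"claw": 0.62},
  {"x": 0,"y": 0,"z": 0,"roll": 0,"claw": 0.57},
  {"x": 0,"y": 0,"z": 0,"roll": 0,"claw": 0.5},
  {"x": 0,"y": 0,"z": 0,"roll": 0,"claw": 0.42},
])

```text
clock: 35.7
eef_pos: [574.8, 12.4, 67.9]
tool_rot: [3.141, -0.0, -0.321]
force: [0.3, 0.1, 0.4]
width: 49.7
```

send_rows([
  {"x": 0,"y": 0,"z": 0.2,"roll": 0,"claw": 0.4},
  {"x": 0,"y": 0,"z": 1.5,"roll": 0,"claw": 0.4},
  {"x": 0,"y": 0,"z": 4,"roll": 0,"claw": 0.4},
  {"x": 0,"y": 0,"z": 7,"roll": 0,"claw": 0.4},
  {"x": 0,"y": 0,"z": 10,"roll": 0,"claw": 0.4},
])

```text
clock: 36.12
eef_pos: [574.1, 12.3, 168.7]
tool_rot: [3.141, 0.001, -0.321]
force: [0.8, -0.3, 0.0]
width: 51.3
```

send_rows([
  {"x": 0,"y": 0,"z": 0,"roll": 0,"claw": 0.4},
  {"x": 0,"y": 0,"z": 0,"roll": 0,"claw": 0.4},
  {"x": 0,"y": 0,"z": 0,"roll": 0,"claw": 0.4},
  {"x": 0,"y": 0,"z": 0,"roll": 0,"claw": 0.4},
])

```text
clock: 36.45
eef_pos: [573.7, 12.6, 166.9]
tool_rot: [3.141, 0.002, -0.321]
force: [0.1, 0.1, 0.3]
width: 51.1
```

```bash
python3 - <<'E'
from h import *
s=info(); i,d,P,cal=snap("w32"); copper(P,i,(575,13))
n=np.hypot(P[...,0]-573,P[...,1]-13)<45
tilt(blob(P,n&(P[...,2]>60)&(P[...,2]<66)&green(i),200,360,60,400,20))
blob(P,n&(P[...,2]>59)&(P[...,2]<100),200,360,60,400,60)
blob(P,n&(P[...,2]>41.5)&(P[...,2]<47)&green(i),200,360,60,400,20)
k=((i.max(2)<70)|blue(i)); blob(P,k&(P[...,2]<44)&(P[...,2]>37),180,380,60,420,6)
blob(P,blue(i)&(P[...,2]>48)&(P[...,2]<60)&(P[...,0]>600),0,560,0,250,4)
cv2.imwrite("pics/c32.png",cv2.resize(i[90:330,170:390],(660,600)))
j,_,_,_=snap("s32","side")
cv2.imwrite("pics/c32.png",np.hstack([cv2.resize(i[90:310,170:390],(400,400)),cv2.resize(j[180:270,220:310],(400,400),interpolation=cv2.INTER_CUBIC)]))
E
```

```text
t 36.45 tcp [573.7  12.6 166.9] rot [ 1.80e+02  1.00e-01 -1.84e+01] F [0.1 0.1 0.3] w 51.1
cu 1357 top 94.0 ((574.778076171875, 13.312822341918945), (29.187170028686523, 29.85480499267578), 72.15250396728516)
blob [277 170  22  20 254] 254 c [591.5  -3.6] wh [19.1 17.8] a 66.9 z [61.9 62.9 63.9]
tilt [ 5.0000e-03 -1.1000e-02  6.2882e+01]
blob [ 255  170   44   62 2650] 2650 c [574.1  13.1] wh [39.9 60.5] a 71.7 z [62.2 68.8 93.4]
blob [283 162  19  22 163] 163 c [592.2  -9.1] wh [17.6 21.1] a 72.8 z [42.7 43.9 45.1]
blob [ 246  149   62  104 2504] 2504 c [565.8  15.6] wh [ 60.  110.2] a 71.7 z [39.8 41.  43.5]
blob [ 223  121  109   29 2830] 2830 c [630.5  -6.5] wh [97.6 24.8] a 71.0 z [52.6 53.9 55. ]
```

View pics/c32.png

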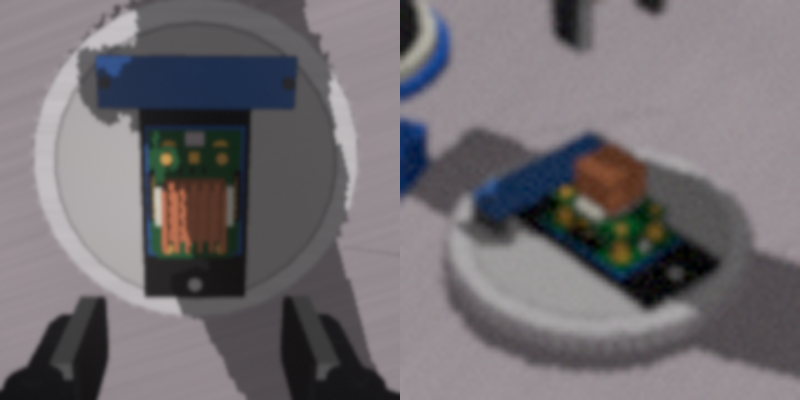

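The wrist and side views both show the complete stack, square under the bar, with the gripper clear above it. I'm handing in.

```bash
python3 -c "
from h import *
ctrl.finish_job(); info()"
```

```text
the job is handed in; nothing more can be done
the job is handed in; nothing more can be done
```

The sensor module is set up on the turntable and the job was handed in at about 36.5 s; the hand-in gives no verdict.

I took the left-hand pallet of the two look-alikes and slid it under the bar until it touched the stop at about 5 N. Then I laid the base board on its pad, stood the sensor board on the base board, and set the copper sink on the can. Each of these was lowered until it just touched, then released.

**Final camera checks**

| Part | Centre, x, y (mm) | Direction of long side |
|---|---|---|
| Pallet | within about 1 mm of home (574.8, 11.8) | −18.3° |
| Base board (measured just after placing) | (573.5, 13.1) | −18.1° |
| Sensor board | (574.1, 13.1) | −18.3° |
| Copper sink | (574.8, 13.3) | any yaw will do |

- **Fit:** each part is within about 1 mm of the one below, the heights match a fully seated stack, and the sensor board was level.
- **Release:** the gripper was about 100 mm clear of the stack with no force on it.
- **Bystanders:** I never commanded a move near the grey sink, spool, capacitor box or flux jar, but I did not re-measure them at the end.

**What disagreed**
- **Fingertip position:** the tips sat about 20 mm farther back than the stated tool-to-tip distance suggests. The first closing passed harmlessly above the pallet, and I corrected it using depth and force.
- **Gripper width:** the reading is about 2–3 mm low when gripping.
- **Move shortfall:** one fast turning move stopped about 4 mm short, and I corrected it from the measured pose.
- **Pictures:** I viewed 16, two over the budget of 14.

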